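# Rack a chromatography plate and hold the loupe over its upper edge

### The job

Take the white plate from the draining stand and stand it on edge in the rack, fully down and centred in the slot that has the focus post at its end. Then take the loupe from its rest and hold it level over the middle of that plate's upper edge, with the lens at the height marked by the black collar on the post. Finish while still holding the loupe there, still and touching nothing else, and leave the collar, the other plate and the rest of the bench undisturbed.

Things in the scene. Friction and masses are not known exactly. Their poses are not given: they have to be found in the camera images.
- plate_mid (a point): centre of the loose white plate to be racked: 100 mm wide (its y), 90 mm tall (its z, to its upper edge), 5 mm thick (its x), about 120 g. It starts leaning in a fixed aluminium draining stand 116 mm wide, 25 degrees off vertical, its upper edge towards the robot
- plate_top (a point): middle of that plate's upper edge (45 mm from the plate's centre along its z); axes as plate_mid
- plate_foot (a point): middle of that plate's lower edge, the one that goes down into the slot (45 mm from the plate's centre against its z)
- slot (a point): middle of the floor of the slot to use, in the fixed grey rack of three parallel slots; x across the slot, y along it towards the post, z up. The slot is 9 mm wide, 100 mm long, open at both ends, 34 mm deep plus a flared mouth (to 43 mm above this point, about 22 mm wide), its floor 12 mm above the table
- collar_mark (a point): centre of the black collar on that post (26 mm across, 8 mm thick, small steel thumbscrew): its height marks the focal height for the lens. It differs from start to start, 145 to 185 mm above the table; the collar slides stiffly and is to be left as set
- loupe_grip (a point): centre of the loupe's black handle, where to grip it: 80 mm long (x), 14 mm wide (y), 16 mm high (z up). It starts lying level on a fixed white rest, its underside 45 mm above the table; the rest's rear support (8 mm thick) is under the handle 43 mm from here along -x; sides and underside here are free
- lens (a point): centre of the loupe's lens, in a steel ring 59 mm across and 10 mm thick; axes as loupe_grip; it lies 72 mm along +x and 3 mm below the grip point; its z is the lens axis, up
- plate2_mid (a point): centre of the other white plate, the same size, standing in the third slot, to be left alone
- wash_bottle: white wash bottle, 72 mm across, 212 mm tall, origin under its centre, to be left alone
- tip_box: yellow pipette-tip box 80 x 115 x 75 mm, origin under its centre, to be left alone
- jar: white jar 64 mm across, 75 mm tall, origin under its centre, to be left alone
- beaker: glass beaker 70 mm across, 90 mm tall, origin under its centre, to be left alone
- dish: flat clear dish 80 mm across, 14 mm tall, origin under its centre, to be left alone
- marker: marker pen lying flat, 130 mm long, 12 mm thick, origin under its middle, to be left alone
- rack: the rack, fixed: origin under its middle slot's centre; base 160 mm (x) by 116 mm (y); axes as slot. From the slot to use, the next slots lie 55 mm (empty) and 110 mm (holds another plate) along +x, and a steel post, 10 mm thick, its top 205 mm above the table, stands 90 mm along +y
- plate: the plate to be racked (origin at the middle of its lower edge; axes as plate_mid). In the stand it rests on a ledge and, on its -x face, against two narrow rails behind the outer 13 mm of its width, up to 65 mm from its foot; the middle of its upper half is free on both faces
- loupe: the loupe, about 70 g (origin 5 mm below the lens centre; axes as lens)
There are look-alikes about, which are no part of the job. Of the things like the loupe, leave any that is brown; of the rest the larger one is meant.

How it is judged:
By the outcome, as a careful person would: the job done as asked, in the order asked, and still so for the second after the job is handed in, while the arm keeps its last pose, push and grip.
It also fails if it takes over 64 s, if anything falls off the work surface, if the arm or the gripper's body presses on something with over 40 N, if the wrist force passes 120 N, or if a joint passes its speed limit or range.

### The arm

A 6-joint arm with a two-finger parallel gripper is mounted at the origin on the work surface. World frame = base frame: x ahead of the robot, y to its left, z up, the work surface at z = 0. Lengths are in mm, angles in degrees, forces in N, time in s.
With the tool pointing down it reaches from about 225 to 725 mm from the base axis. Payload 3.1 kg.
Tool frame: the origin (TCP) lies midway between the tips of the shut fingers; the grasp point (between the pads) lies bot.grasp_offset behind it (bot.grasp_offset is the distance from the TCP to the grasp point, in mm); z points along the fingers, y is the line along which they close (so a half turn about z gives the same grasp; the last joint's range is limited). The gripper opens to 85 mm and grips with 20 to 120 N. Pads are 22 mm wide; open, the fingers measure 114 mm over their backs; the gripper's body (76 mm by 85 mm) begins 54 mm behind the grasp point. The pads swing forward as they close: fully open they stand 13 mm farther back than shut.
Start: joints at [67.563, 2.75, 5.684, 92.934, 0, 82.678], TCP at [136.902, 506.829, 198.612] pointing down, gripper open.
Joint ranges: [-166.93, 166.93], [-56.73, 111.36], [-69.38, 81.34], [-121.58, 131.49], [-85.45, 84.26], [-180, 180]. Speed limits (degrees/s): [159.86, 159.86, 180, 180, 180, 180].

### API

Orientations are given as a 3x3 rotation matrix whose columns are the frame's x, y, z axes.
In Python, from bench import bot gives the robot as it stands.
- The arm moves only by the tool play_rows, never from a script. Its argument "deltas" is a list of rows, each a list of 7 numbers: the shift along the tool's x, y, z in cm, then the turn, a rotation vector about the tool's x, y, z in rad, then the gripper command: -1 is shut, 1 is fully open, values between are in proportion. A call has 1 to 5 rows; each row shifts and turns the commanded pose from where the row before left it, along the tool's axes as they then stand; what a row does not reach is not made up. A row lasts 1/12 s, in which the tool goes at most 41.7 mm and 7.16 degrees, less where a joint would pass 70% of its speed; a pose out of reach is approached as far as the arm can. A call is refused whole if a number of a shift passes 4.17 or a number of a turn 0.125, either way. A call with a gripper value outside its range is refused whole. The fingers move at their own pace and stop on an object; the grip force is fixed at half the most. Time passes only in rows, so rows that do not move let the fingers close. It gives the time, the measured TCP pose, the force, the opening and the grip force at its end, in the units of the state.
- bot.sense(): the state, without advancing time (a new reading comes with each control period).
- bot.snapshot(name): name is "scene" or "side" or "wrist"; returns a dict with "color" (400x640x3 uint8, red, green, blue), "vfov" (degrees; the focal length in pixels is half the picture's height over the tangent of half this angle, whatever the lens; pixels are square), "cx", "cy" (the principal point, pixels), "R" (3x3) and "t" (3): a world point X has camera coordinates R X + t. Camera axes: x right, y down, z forward; pixel columns grow to the right and rows downward; lengths in mm; the calibration is good to about 2 mm. A picture is of the moment at which its call begins. There is no depth.
- bot.finish_job(): hands the job in; it is judged then, once.
The state is a dict: "t": time; "joints": joint angles; "joint_vel": joint speeds; "effort": joint torques, N m; "tcp_pos": TCP position; "ee_rot": TCP orientation; "force": force on the tool from outside, world axes, zero at the start; "wrist_torque": the same for the moment, N m; "finger_gap": opening from 0.0 (shut) to 1.0 (fully open); "finger_force": force on a finger pad.
Only numpy, scipy, OpenCV 4.12 (cv2) and the standard library are available. Lean on these libraries where they do the work, as an engineer would, in place of code of your own. Each camera call takes 0.05 s, during which the arm holds its last target. There are 200 camera calls.

## Working session

There is one attempt and no reset: what is moved stays moved. The work goes in short steps, Python scripts to look and compute and a tool call to move; the robot and the scene stay as the last step left them, time stands still between calls to the robot, and variables do not carry over. Pictures are saved under pics/ and viewed, at most 10 in all, crops included, and the job is handed in when it is done.

Besides the shell and the picture viewer there is one more tool, called after "Emit:" by a JSON object that holds its "fn" and its "kwargs", one argument or row to a line. play_rows: Moves the arm, as the interface text tells. Its arguments: {"type":"object","properties":{"deltas":{"type":"array"}},"required":["deltas"]}

```bash
mkdir -p pics; ls; python3 - <<'E'
from bench import bot
import cv2,numpy as np,pickle
print(bot.grasp_offset); s=bot.sense(); print(s)
D={}
for n in ["scene","side","wrist"]:
    d=bot.snapshot(n); D[n]=d; cv2.imwrite(f"pics/{n}0.png",d["color"][:,:,::-1])
    print(n,d["vfov"],d["cx"],d["cy"],np.round(d["R"],3).tolist(),np.round(d["t"],1), np.round(-np.array(d["R"]).T@d["t"]))
pickle.dump(D,open("d0.pkl","wb"))
E
```

```text
pics
18.700000000000003
{'t': 0.0, 'joints': array([6.75640788e+01, 2.79465679e+00, 5.58953356e+00, 9.29333227e+01,
       6.53093131e-04, 8.26780524e+01]), 'joint_vel': array([-0.1043445 , -0.01200927, -0.04030731, -0.01247343, -0.00320498,
        0.04272397]), 'effort': array([-4.08196229e-04, -3.38775909e+01,  3.20018542e+01,  2.00337684e-02,
       -9.73085957e-05,  6.84390869e-06]), 'tcp_pos': array([136.62341533, 506.18621482, 197.38305271]), 'ee_rot': array([[-9.65408916e-01,  2.60738862e-01, -9.32730021e-04],
       [ 2.60740335e-01,  9.65406396e-01, -2.22908514e-03],
       [ 3.19254405e-04, -2.39517901e-03, -9.99997081e-01]]), 'force': array([-0.58823265, -0.33651256,  0.54412955]), 'wrist_torque': array([-0.02220899, -0.00066931, -0.01223559]), 'finger_force': 0.0, 'finger_gap': 0.9983450360573696}
scene 46.9448819476368 317.78175832012124 204.21749000220518 [[0.787, 0.617, -0.009], [0.462, -0.6, -0.653], [-0.408, 0.51, -0.757]] [-388.  -127.1 1590.3] [1013. -648. 1118.]
side 48.334356273556665 315.24066030546874 197.8002897702571 [[-0.994, -0.105, -0.004], [-0.051, 0.516, -0.855], [0.092, -0.85, -0.518]] [ 463.3  109.1 1142.7] [361. 964. 687.]
wrist 61.51947708082668 322.2491101784274 206.77300751862353 [[0.26, 0.966, -0.001], [0.924, -0.248, 0.292], [0.282, -0.077, -0.956]] [-524.5  -37.5  379.1] [ 64. 526. 373.]
```

View pics/scene0.png

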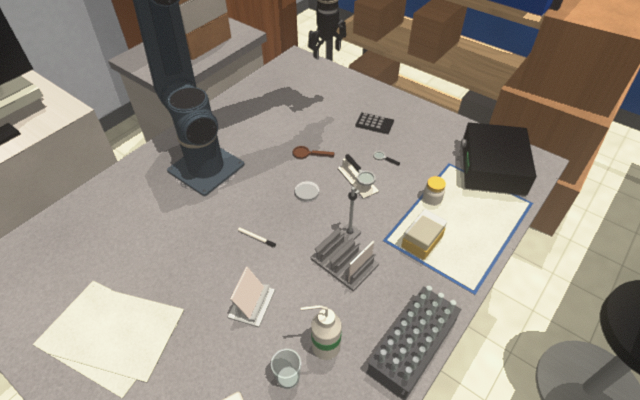

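View pics/side0.png

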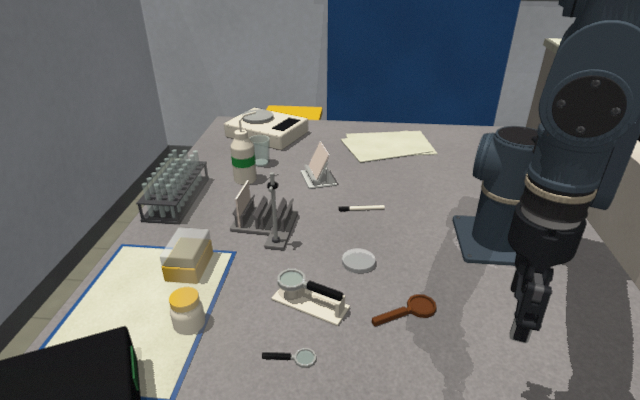

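The scene view shows the stand with the leaning plate (252,295), the rack (345,258) with its post (352,210), and the loupe on its rest (358,178). In the side view these are at (318,165), (265,215) and (315,290). I'll zoom in to pick the points.

```bash
cat > h.py <<'E'
import numpy as np,cv2,pickle
def K(d):
    f=200/np.tan(np.radians(d["vfov"])/2); return f,d["cx"],d["cy"]
def cam(d): return np.array(d["R"]),np.array(d["t"]).ravel()
def proj(d,X):
    R,t=cam(d);f,cx,cy=K(d);c=R@np.asarray(X,float)+t
    return np.array([cx+f*c[0]/c[2],cy+f*c[1]/c[2]])
def ray(d,p):
    R,t=cam(d);f,cx,cy=K(d)
    v=R.T@np.array([(p[0]-cx)/f,(p[1]-cy)/f,1]);return -R.T@t,v/np.linalg.norm(v)
def onz(d,p,z):
    o,v=ray(d,p);return o+v*(z-o[2])/v[2]
def tri(d1,p1,d2,p2):
    A=[];b=[]
    for d,p in((d1,p1),(d2,p2)):
        o,v=ray(d,p);M=np.eye(3)-np.outer(v,v);A.append(M);b.append(M@o)
    X=np.linalg.lstsq(np.vstack(A),np.hstack(b),rcond=None)[0]
    return X,max(np.linalg.norm(m@X-c) for m,c in zip(A,b))
E
python3 - <<'E'
from h import *
D=pickle.load(open("d0.pkl","rb"))
def crop(n,x,y,w,h,s):
    return cv2.resize(D[n]["color"][y:y+h,x:x+w,::-1],None,fx=s,fy=s,interpolation=cv2.INTER_CUBIC)
# A scene stand, rack ; side rack, stand ; both loupes
im=np.zeros((600,800,3),np.uint8)
a=crop("scene",225,140,100,0+100,1) 
im[:300,:400]=crop("scene",300,180,80*1,60,5)[:300,:400]
im[:300,:400]=crop("scene",300,185,100,75,4)[:300,:400] if False else crop("scene",305,185,80,60,5)
im[:300,400:]=crop("side",225,170,80,60,5)
im[300:,:400]=crop("scene",305,235,80,60,5)
im[300:,400:]=crop("side",225,200,80,60,5)
cv2.imwrite("pics/c1.png",im)
im=np.zeros((600,800,3),np.uint8)
im[:300,:400]=crop("scene",220,265,80,60,5)
im[:300,400:]=crop("side",285,135,80,60,5)
im[300:,:400]=crop("scene",320,145,80,60,5)
im[300:,400:]=crop("side",270,262,80,60,5)
cv2.imwrite("pics/c2.png",im)
E
```

```text
(no output)
```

View pics/c1.png

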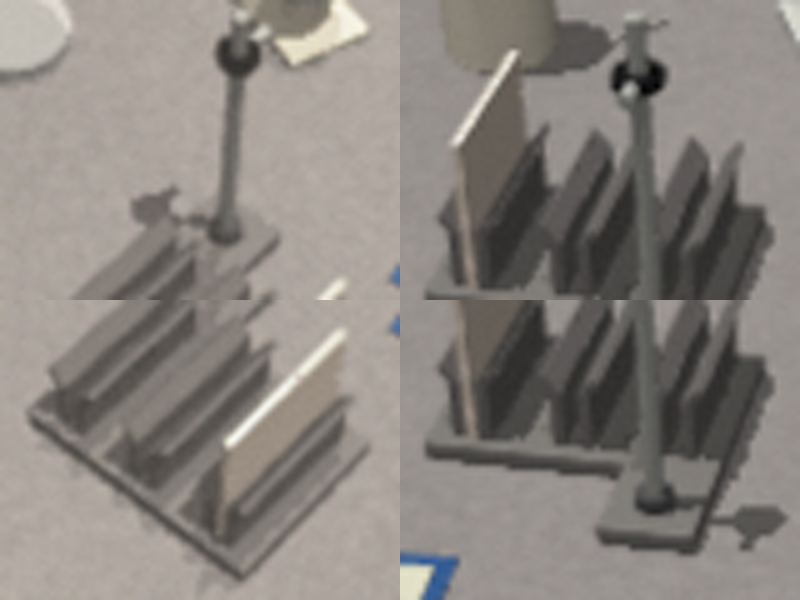

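View pics/c2.png

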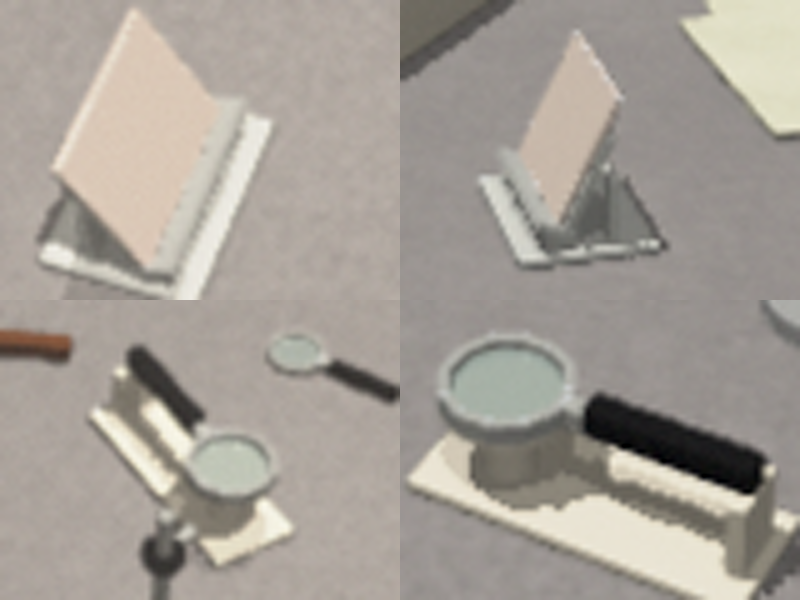

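The crops show: plate-top corners at scene (246.6,267), (231,298.6) and side (329.4,154.6), (320.6,141.4). The collar is at scene (352.6,196.4) and side (272.6,185.6). Also readable are plate 2's top edge, the post foot, the lens and the handle ends.

```bash
python3 - <<'E'
from h import *
D=pickle.load(open("d0.pkl","rb")); S,E=D["scene"],D["side"]
o=-.4
def T(n,a,b):
    X,e=tri(S,np.add(a,o),E,np.add(b,o)); print(n,np.round(X,1),"err",round(e,1)); return X
hi=T("plate top hi-y",(246.6,267),(329.4,154.6)); lo=T("plate top lo-y",(231,298.6),(320.6,141.4))
print("len",np.linalg.norm(hi-lo),"mid",(hi+lo)/2,"yaw y",np.degrees(np.arctan2(*(hi-lo)[1::-1])))
T("plate foot hi",(263.4,285),(316,180))
T("collar",(352.6,196.4),(272.6,185.6)); T("postfoot",(350.6,232),(276,239.4)); T("posttop",(353.2,188.4),(272.2,174))
a=T("p2 lo",(350.6,263.6),(248,181)); b=T("p2 hi",(374,241.6),(236.4,199.4)); print("len",np.linalg.norm(a-b),(a+b)/2,np.degrees(np.arctan2(*(b-a)[1::-1])))
T("lens",(366,178),(291.6,278)); print(onz(S,(365.6,177.6),55),onz(E,(291.2,277.6),55))
T("h1",(359.4,169),(308,284)); T("h2",(347.4,156),(341,297))
# rack base corners scene (base top z ~?), use z=8
for n,p in (("front-left",(310.6,257.4)),("near",(353.6,289)),("right",(379,263.6))): print(n,onz(S,np.add(p,o),10))
for n,p in (("farleft",(230.2,229)),): print(n,onz(E,np.add(p,o),10))
E
```

```text
plate top hi-y [ 450.8 -248.4  103.9] err 0.6
plate top lo-y [ 485.9 -339.6  105.4] err 0.3
len 97.7286727803397 mid [ 468.33009767 -293.95714908  104.6574338 ] yaw y 111.03973539294624
plate foot hi [ 487.1 -231.    25.5] err 2.2
collar [559.5  70.8 171.2] err 0.2
postfoot [560.9  69.4  13.3] err 1.5
posttop [558.7  71.8 202.4] err 0.4
p2 lo [658.2 -71.5  99.7] err 0.0
p2 hi [666.   25.7  99.3] err 1.0
len 97.47612716138117 [662.09287836 -22.88283393  99.47077245] 85.36871887530312
lens [490.6 252.4  52. ] err 0.3
[492.27585605 249.91765448  55.        ] [489.71722485 255.55941605  55.        ]
h1 [452.7 270.5  55.2] err 0.3
h2 [383.2 299.2  52.3] err 0.5
front-left [523.10371765 -73.98928908  10.        ]
near [681.40755724 -83.11527819  10.        ]
right [690.96193275  28.97502366  10.        ]
farleft [689.04347525  31.03741607  10.        ]
```

```bash
cat >> h.py <<'E'
from scipy.spatial.transform import Rotation as Ro
def rot(x,z):
    z=np.array(z,float);z/=np.linalg.norm(z);x=np.array(x,float);x-=z*(x@z);x/=np.linalg.norm(x)
    return np.c_[x,np.cross(z,x),z]
def down(yaw):
    a=np.radians(yaw);return rot((np.cos(a),np.sin(a),0),(0,0,-1))
def plan(s,P,R1,n,g):
    """rows from the state s (or (p,R)) to pose; prints tool-axis cm / rad rows"""
    p,R=(s["tcp_pos"],s["ee_rot"]) if isinstance(s,dict) else s
    R=np.array(R);w=Ro.from_matrix(R.T@R1).as_rotvec()/n;dp=(np.array(P)-p)/n
    for k in range(n):
        print([*(float(x) for x in np.round(R.T@dp/10,2)),*(float(x) for x in np.round(w,4)),g]);R=R@Ro.from_rotvec(w).as_matrix()
E
python3 - <<'E'
from h import *
from bench import bot
s=bot.sense()
plan(s,(480,40,330),down(111),20,1)
E
```

```text
[-2.26, -1.8, -0.66, -0.0001, 0.0, 0.047, 1]
[-2.35, -1.7, -0.66, -0.0001, 0.0, 0.047, 1]
[-2.42, -1.58, -0.66, -0.0001, 0.0, 0.047, 1]
[-2.5, -1.47, -0.66, -0.0001, 0.0, 0.047, 1]
[-2.56, -1.35, -0.66, -0.0001, 0.0, 0.047, 1]
[-2.62, -1.23, -0.66, -0.0001, 0.0, 0.047, 1]
[-2.68, -1.1, -0.66, -0.0001, 0.0, 0.047, 1]
[-2.73, -0.98, -0.66, -0.0001, 0.0, 0.047, 1]
[-2.77, -0.85, -0.66, -0.0001, 0.0, 0.047, 1]
[-2.81, -0.71, -0.66, -0.0001, 0.0, 0.047, 1]
[-2.84, -0.58, -0.66, -0.0001, 0.0, 0.047, 1]
[-2.86, -0.45, -0.66, -0.0001, 0.0, 0.047, 1]
[-2.88, -0.31, -0.66, -0.0001, 0.0, 0.047, 1]
[-2.89, -0.18, -0.66, -0.0001, 0.0, 0.047, 1]
[-2.9, -0.04, -0.66, -0.0001, 0.0, 0.047, 1]
[-2.89, 0.1, -0.66, -0.0001, 0.0, 0.047, 1]
[-2.89, 0.23, -0.66, -0.0001, 0.0, 0.047, 1]
[-2.87, 0.37, -0.66, -0.0001, 0.0, 0.047, 1]
[-2.85, 0.5, -0.66, -0.0001, 0.0, 0.047, 1]
[-2.82, 0.63, -0.66, -0.0001, 0.0, 0.047, 1]
```

Emit:
{"fn": "play_rows", "kwargs": {
  "deltas": [
    [-2.26,-1.8,-0.66,0,0,0.047,1],
    [-2.35,-1.7,-0.66,0,0,0.047,1],
    [-2.42,-1.58,-0.66,0,0,0.047,1],
    [-2.5,-1.47,-0.66,0,0,0.047,1],
    [-2.56,-1.35,-0.66,0,0,0.047,1]
  ]
}}

```text
t: 0.57
tcp_pos: [223.0, 389.0, 231.5]
ee_rot: [[-0.877, 0.48, -0.0], [0.48, 0.877, -0.001], [-0.0, -0.001, -1.0]]
force: [0.5, 0.6, -0.0]
finger_gap: 0.998
finger_force: 0.0
```

Emit:
{"fn": "play_rows", "kwargs": {
  "deltas": [
    [-2.62,-1.23,-0.66,0,0,0.047,1],
    [-2.68,-1.1,-0.66,0,0,0.047,1],
    [-2.73,-0.98,-0.66,0,0,0.047,1],
    [-2.77,-0.85,-0.66,0,0,0.047,1],
    [-2.81,-0.71,-0.66,0,0,0.047,1]
  ]
}}

```text
t: 0.98
tcp_pos: [308.9, 272.2, 264.7]
ee_rot: [[-0.741, 0.671, -0.0], [0.671, 0.741, -0.0], [0.0, -0.0, -1.0]]
force: [0.4, 0.7, 0.1]
finger_gap: 0.999
finger_force: 0.0
```

Emit:
{"fn": "play_rows", "kwargs": {
  "deltas": [
    [-2.84,-0.58,-0.66,0,0,0.047,1],
    [-2.86,-0.45,-0.66,0,0,0.047,1],
    [-2.88,-0.31,-0.66,0,0,0.047,1],
    [-2.89,-0.18,-0.66,0,0,0.047,1],
    [-2.9,-0.04,-0.66,0,0,0.047,1]
  ]
}}

```text
t: 1.4
tcp_pos: [394.9, 155.6, 297.7]
ee_rot: [[-0.564, 0.826, -0.0], [0.826, 0.564, 0.0], [0.0, -0.0, -1.0]]
force: [0.5, 0.6, 0.0]
finger_gap: 1.003
finger_force: 0.0
```

Emit:
{"fn": "play_rows", "kwargs": {
  "deltas": [
    [-2.89,0.1,-0.66,0,0,0.047,1],
    [-2.89,0.23,-0.66,0,0,0.047,1],
    [-2.87,0.37,-0.66,0,0,0.047,1],
    [-2.85,0.5,-0.66,0,0,0.047,1],
    [-2.82,0.63,-0.66,0,0,0.047,1]
  ]
}}

```text
t: 1.82
tcp_pos: [480.8, 39.1, 330.6]
ee_rot: [[-0.356, 0.934, -0.0], [0.934, 0.356, 0.0], [0.0, -0.0, -1.0]]
force: [-0.1, 1.3, 0.7]
finger_gap: 0.998
finger_force: 0.0
```

Emit:
{"fn": "play_rows", "kwargs": {
  "deltas": [
    [0,0,0,0,0,0,1],
    [0,0,0,0,0,0,1]
  ]
}}

```text
t: 1.98
tcp_pos: [480.8, 39.4, 329.9]
ee_rot: [[-0.357, 0.934, -0.001], [0.934, 0.357, 0.0], [0.001, -0.001, -1.0]]
force: [-0.3, 1.0, -0.6]
finger_gap: 1.0
finger_force: 0.0
```

```bash
python3 - <<'E'
from h import *
from bench import bot
s=bot.sense(); print(s["tcp_pos"],s["ee_rot"].round(3).tolist(),s["joints"].round(1))
d=bot.snapshot("wrist"); pickle.dump(d,open("w1.pkl","wb")); cv2.imwrite("pics/w1.png",d["color"][:,:,::-1])
R,t=cam(d);C=-R.T@t
print("cam in tool",s["ee_rot"].T@(C-s["tcp_pos"]))
for n,X in dict(collar=(559.5,70.8,171.2),slot=(552.5,-17,12),platetop=(468,-294,105),p2lo=(658,-71.5,102)).items(): print(n,proj(d,X).round())
E
```

```text
[480.79109318  39.37555641 329.91991642] [[-0.357, 0.934, -0.001], [0.934, 0.357, 0.0], [0.001, -0.001, -1.0]] [ -3.3   1.   19.3 108.3   0.   65.8]
cam in tool [  75.07999387   -0.46207497 -175.23135761]
collar [406. 181.]
slot [353. 209.]
platetop [233. 376.]
p2lo [415. 291.]
```

View pics/w1.png

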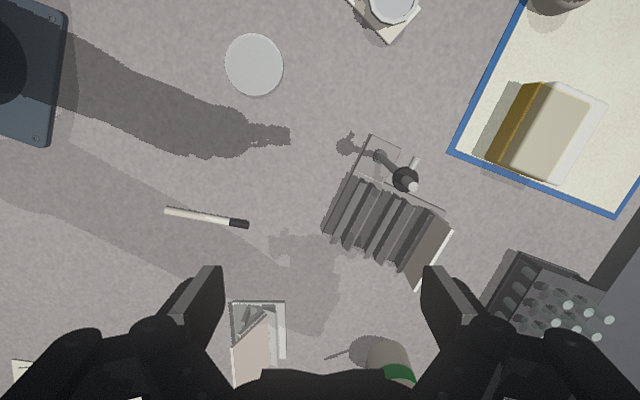

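The wrist view agrees with the estimates (collar at (406,181), first slot around (355,210)). Next I'll plan the pre-grasp above the plate and check that the bottle is clear.

```bash
python3 - <<'E'
from h import *
from bench import bot
D=pickle.load(open("d0.pkl","rb")); S,E=D["scene"],D["side"]
print("bottle scene",onz(S,(325,345),0),"side",onz(E,(244,178),0)," beaker",onz(S,(288,380),0))
s=bot.sense()
zp=np.array([-.3945,-.1518,.9063]); top=np.array([468.3,-294,105.5])
R1=rot((-.359,.933,0),-zp)
P=top+zp*90; print(P)
plan(s,P,R1,15,1)
E
```

```text
bottle scene [ 716.05273696 -255.19950095    0.        ] side [ 724.16511962 -262.99684681    0.        ]  beaker [ 699.29165284 -379.98227023    0.        ]
[ 432.795 -307.662  187.067]
[-2.05, -1.12, 0.95, -0.0292, -0.0001, -0.0001, 1]
[-2.05, -1.15, 0.92, -0.0292, -0.0001, -0.0001, 1]
[-2.05, -1.18, 0.89, -0.0292, -0.0001, -0.0001, 1]
[-2.05, -1.2, 0.85, -0.0292, -0.0001, -0.0001, 1]
[-2.05, -1.23, 0.82, -0.0292, -0.0001, -0.0001, 1]
[-2.05, -1.25, 0.78, -0.0292, -0.0001, -0.0001, 1]
[-2.05, -1.27, 0.74, -0.0292, -0.0001, -0.0001, 1]
[-2.05, -1.3, 0.71, -0.0292, -0.0001, -0.0001, 1]
[-2.05, -1.32, 0.67, -0.0292, -0.0001, -0.0001, 1]
[-2.05, -1.33, 0.63, -0.0292, -0.0001, -0.0001, 1]
[-2.05, -1.35, 0.59, -0.0292, -0.0001, -0.0001, 1]
[-2.05, -1.37, 0.55, -0.0292, -0.0001, -0.0001, 1]
[-2.05, -1.38, 0.51, -0.0292, -0.0001, -0.0001, 1]
[-2.05, -1.4, 0.47, -0.0292, -0.0001, -0.0001, 1]
[-2.05, -1.41, 0.43, -0.0292, -0.0001, -0.0001, 1]
```

Emit:
{"fn": "play_rows", "kwargs": {
  "deltas": [
    [-2.05,-1.12,0.95,-0.0292,0,0,0.5],
    [-2.05,-1.15,0.92,-0.0292,0,0,0.2],
    [-2.05,-1.18,0.89,-0.0292,0,0,0],
    [-2.05,-1.2,0.85,-0.0292,0,0,0],
    [-2.05,-1.23,0.82,-0.0292,0,0,0]
  ]
}}

```text
t: 2.45
tcp_pos: [463.8, -74.6, 282.5]
ee_rot: [[-0.362, 0.922, 0.137], [0.932, 0.358, 0.053], [-0.0, 0.147, -0.989]]
force: [0.7, -0.7, 0.4]
finger_gap: 0.5
finger_force: 0.0
```

Emit:
{"fn": "play_rows", "kwargs": {
  "deltas": [
    [-2.05,-1.25,0.78,-0.0292,0,0,0],
    [-2.05,-1.27,0.74,-0.0292,0,0,0],
    [-2.05,-1.3,0.71,-0.0292,0,0,0],
    [-2.05,-1.32,0.67,-0.0292,0,0,0],
    [-2.05,-1.33,0.63,-0.0292,0,0,0]
  ]
}}

```text
t: 2.87
tcp_pos: [448.4, -190.5, 234.8]
ee_rot: [[-0.361, 0.892, 0.27], [0.932, 0.346, 0.104], [-0.0, 0.29, -0.957]]
force: [0.4, -0.6, -0.4]
finger_gap: 0.498
finger_force: 0.0
```

Emit:
{"fn": "play_rows", "kwargs": {
  "deltas": [
    [-2.05,-1.35,0.59,-0.0292,0,0,0],
    [-2.05,-1.37,0.55,-0.0292,0,0,0],
    [-2.05,-1.38,0.51,-0.0292,0,0,0],
    [-2.05,-1.4,0.47,-0.0292,0,0,0],
    [-2.05,-1.41,0.43,-0.0292,0,0,0]
  ]
}}

```text
t: 3.28
tcp_pos: [433.2, -306.3, 187.2]
ee_rot: [[-0.361, 0.844, 0.397], [0.933, 0.327, 0.153], [-0.0, 0.426, -0.905]]
force: [0.9, -0.2, 0.6]
finger_gap: 0.5
finger_force: 0.0
```

Emit:
{"fn": "play_rows", "kwargs": {
  "deltas": [
    [0,0,0,0,0,0,0],
    [0,0,0,0,0,0,0]
  ]
}}

```text
t: 3.45
tcp_pos: [432.5, -305.9, 186.0]
ee_rot: [[-0.358, 0.846, 0.394], [0.934, 0.323, 0.155], [0.004, 0.424, -0.906]]
force: [0.1, 1.3, -0.1]
finger_gap: 0.502
finger_force: 0.0
```

```bash
python3 - <<'E'
from h import *
from bench import bot
s=bot.sense(); print(s["tcp_pos"],s["ee_rot"].round(3).tolist(),s["joints"].round(1))
W={}
for n in("wrist","scene"): W[n]=bot.snapshot(n)
pickle.dump(W,open("w2.pkl","wb"))
d=W["wrist"]
cv2.imwrite("pics/w2.png",d["color"][:,:,::-1])
for n,X in dict(hi=(450.8,-248.4,104.5),lo=(485.9,-339.6,105)).items(): print(n,proj(d,X).round(1))
E
```

```text
[ 432.49484354 -305.9462334   185.9701911 ] [[-0.358, 0.846, 0.394], [0.934, 0.323, 0.155], [0.004, 0.424, -0.906]] [-58.9  -7.8  -9.7  83.6  24.7  11.1]
hi [322.  142.2]
lo [322.5 257.1]
```

View pics/w2.png

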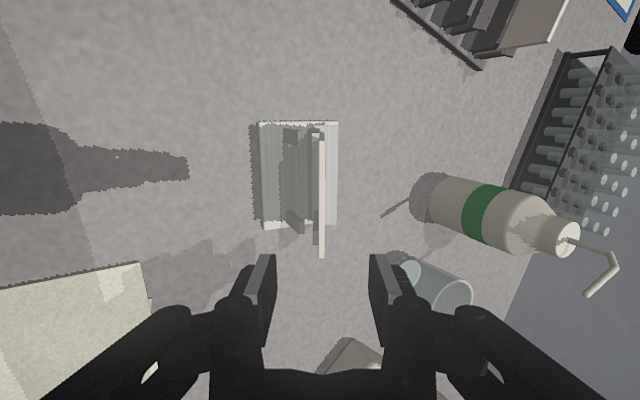

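The plate shows edge-on at column 322, rows 138–258, centred between the fingers (276 and 370). I'll go straight down and grip.

Emit:
{"fn": "play_rows", "kwargs": {
  "deltas": [
    [0,0,3,0,0,0,0],
    [0,0,3,0,0,0,0],
    [0,0,3,0,0,0,0],
    [0,0,2,0,0,0,0],
    [0,0,1.4,0,0,0,0]
  ]
}}

```text
t: 3.97
tcp_pos: [483.0, -284.8, 73.7]
ee_rot: [[-0.362, 0.844, 0.394], [0.932, 0.328, 0.155], [0.002, 0.424, -0.906]]
force: [0.1, 0.6, -0.4]
finger_gap: 0.502
finger_force: 0.0
```

Emit:
{"fn": "play_rows", "kwargs": {
  "deltas": [
    [0,0,0,0,0,0,0],
    [0,0,0,0,0,0,-0.5],
    [0,0,0,0,0,0,-0.8],
    [0,0,0,0,0,0,-1],
    [0,0,0,0,0,0,-1]
  ]
}}

```text
t: 4.38
tcp_pos: [483.0, -289.2, 77.2]
ee_rot: [[-0.359, 0.844, 0.398], [0.933, 0.326, 0.15], [-0.003, 0.425, -0.905]]
force: [0.0, 0.5, 0.4]
finger_gap: -0.001
finger_force: 0.0
```

Emit:
{"fn": "play_rows", "kwargs": {
  "deltas": [
    [0,0,0,0,0,0,-1],
    [0,0,0,0,0,0,-1],
    [0,0,0,0,0,0,-1]
  ]
}}

```text
t: 4.63
tcp_pos: [482.9, -289.3, 77.0]
ee_rot: [[-0.358, 0.845, 0.398], [0.934, 0.325, 0.15], [-0.003, 0.425, -0.905]]
force: [-2.0, -0.1, 6.1]
finger_gap: -0.003
finger_force: 3.2
```

```bash
python3 - <<'E'
from h import *
from bench import bot
s=bot.sense(); print(s["tcp_pos"],s["ee_rot"].round(3).tolist(),s["joints"].round(1),s["force"],s["finger_gap"],s["finger_force"])
E
```

```text
[ 482.94099335 -289.26898891   76.99241917] [[-0.358, 0.845, 0.398], [0.934, 0.325, 0.15], [-0.003, 0.425, -0.905]] [-52.7  -4.1 -18.9  67.5  24.1  17.9] [-1.95948303 -0.14303509  6.07769879] -0.0030890111239905062 3.1755790529132355
```

```bash
python3 - <<'E'
from h import *
from bench import bot
W={n:bot.snapshot(n) for n in("wrist","scene","side")}
pickle.dump(W,open("w3.pkl","wb"))
c=lambda n,x,y,w,h,s:cv2.resize(W[n]["color"][y:y+h,x:x+w,::-1],None,fx=s,fy=s,interpolation=cv2.INTER_CUBIC)
im=np.zeros((600,800,3),np.uint8)
im[:300,:400]=c("scene",210,255,100,75,4); im[:300,400:]=c("side",275,120,100,75,4); im[300:,:480]=c("wrist",160,100,320,200,1.5)
cv2.imwrite("pics/c3.png",im)
E
```

```text
(no output)
```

View pics/c3.png

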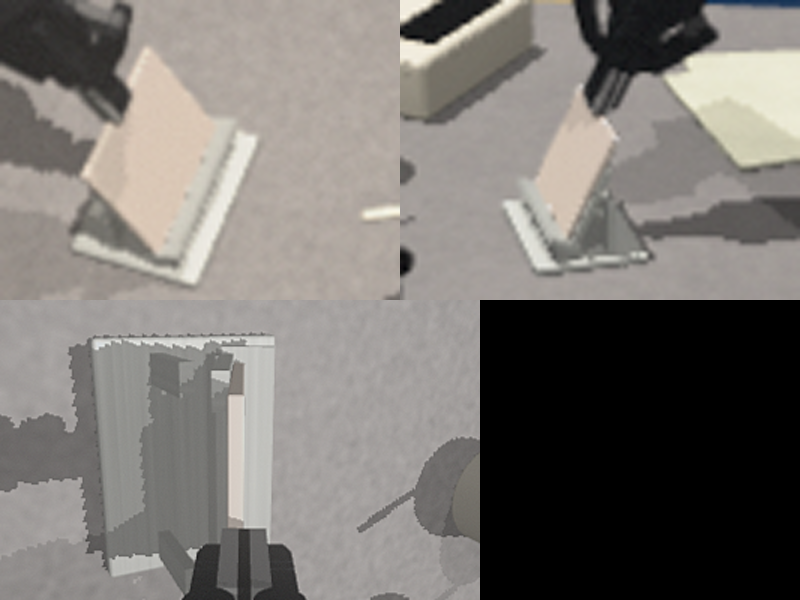

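```bash
python3 - <<'E'
from h import *
from bench import bot
W=pickle.load(open("w3.pkl","rb")); s=bot.sense(); p=s["tcp_pos"]
for n,m in (("scene",lambda q:((q[0]-210)*4,(q[1]-255)*4)),("side",lambda q:((q[0]-275)*4+400,(q[1]-120)*4)),("wrist",lambda q:((q[0]-160)*1.5,(q[1]-100)*1.5+300))):
    d=W[n]
    for nm,X in (("tcp",p),("grasp",p-18.7*s["ee_rot"][:,2]),("top",(468.3,-294,105))): print(n,nm,np.round(m(proj(d,X))))
print(p,s["t"])
E
```

```text
scene tcp [141. 137.]
scene grasp [126. 120.]
scene top [114. 107.]
side tcp [578. 144.]
side grasp [588. 123.]
side top [597. 109.]
wrist tcp [244. 515.]
wrist grasp [244. 537.]
wrist top [238. 553.]
[ 482.95069127 -289.23989353   76.98846549] 4.7833
```

```bash
python3 - <<'E'
from h import *
D=pickle.load(open("d0.pkl","rb"));W=pickle.load(open("w3.pkl","rb"));W1=pickle.load(open("w1.pkl","rb"));W2=pickle.load(open("w2.pkl","rb"))
p=np.array([136.6,506.2,197.4]);R=down(164.9)
for dz in(0,13,30,45): print(dz,[proj(D["side"],p+R[:,1]*y+[0,0,dz]).round() for y in(-42,42)])
im=np.zeros((600,800,3),np.uint8)
c=lambda a,x,y,w,h,s:cv2.resize(a["color"][y:y+h,x:x+w,::-1],None,fx=s,fy=s,interpolation=cv2.INTER_CUBIC)
im[:300,:400]=c(D["side"],480,260,100,75,4); im[:300,400:]=c(W["side"],285,110,50,37,8)[:300,:400] if 0 else c(W["side"],300,115,60,45,20/3)[:300,:400]
im[300:,:400]=c(W["wrist"],260,210,120,90,10/3); im[300:,400:]=c(W["scene"],210,260,60,45,20/3)
cv2.imwrite("pics/c4.png",im)
E
```

```text
0 [array([511., 316.]), array([511., 360.])]
13 [array([513., 310.]), array([513., 353.])]
30 [array([516., 301.]), array([516., 345.])]
45 [array([518., 293.]), array([518., 336.])]
```

View pics/c4.png

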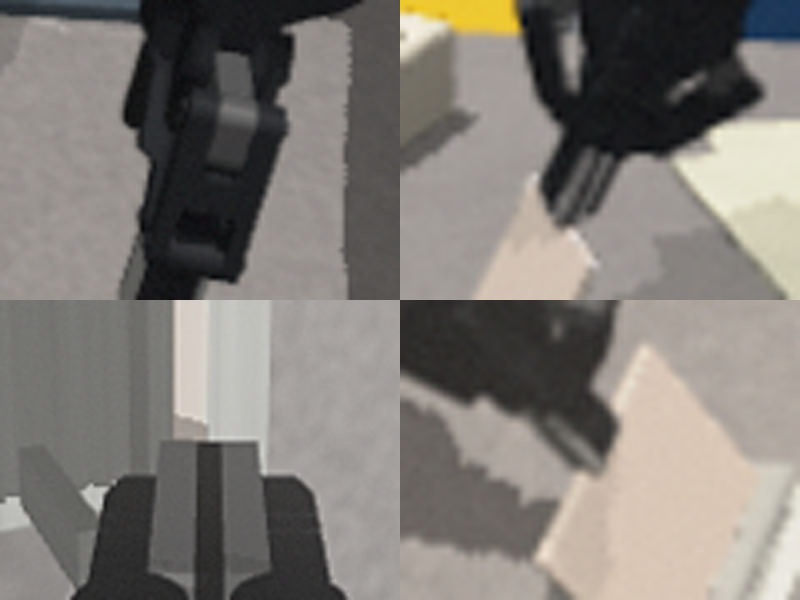

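```bash
python3 - <<'E'
from h import *
from bench import bot
W=pickle.load(open("w3.pkl","rb"));s=bot.sense();R=s["ee_rot"];p=s["tcp_pos"]
X,e=tri(W["scene"],(240.3,285),W["side"],(324.4,148.4)); print(X,e,"in tool",R.T@(X-p))
for z in(0,-10,-20,-30): print(z,[proj(W["wrist"],p+R@[x,y,z]).round() for x,y in((11,0),(11,14))])
d=W["scene"];print(s["force"],s["finger_gap"])
E
```

```text
[ 471.49680633 -295.99553381   98.80619298] 3.5244729220483446 in tool [ -2.2570562   -2.59107639 -25.31867709]
0 [array([323., 225.]), array([348., 225.])]
-10 [array([323., 232.]), array([349., 232.])]
-20 [array([323., 239.]), array([351., 239.])]
-30 [array([323., 247.]), array([353., 247.])]
[-2.52761669 -0.02288087  6.46338057] 0.002098002061108133
```

All three views put the shut fingertips resting on the plate's upper edge. So the real tips lie about 27 mm short of the reported TCP, and the fingers closed just above the plate, which hasn't moved. I'll open, go 35 mm deeper and grip again.

Emit:
{"fn": "play_rows", "kwargs": {
  "deltas": [
    [0,0,-0.5,0,0,0,-0.5],
    [0,0,-0.5,0,0,0,0],
    [0,0,0,0,0,0,0],
    [0,0,0,0,0,0,0],
    [0,0,0,0,0,0,0]
  ]
}}

```text
t: 5.2
tcp_pos: [478.2, -289.6, 83.9]
ee_rot: [[-0.359, 0.846, 0.395], [0.933, 0.325, 0.152], [0.001, 0.424, -0.906]]
force: [0.2, 0.1, -1.4]
finger_gap: 0.501
finger_force: 0.0
```

```bash
python3 - <<'E'
from h import *
from bench import bot
s=bot.sense(); print(s["tcp_pos"],s["ee_rot"].round(3).tolist(),s["force"],s["finger_gap"])
d=bot.snapshot("wrist");c=d["color"][100:260,240:440,::-1]
hsv=cv2.cvtColor(c.copy(),cv2.COLOR_BGR2HSV)
# pinkish-white plate: R-B>20
b=c.astype(int);m=(b[...,2]-b[...,0]>18)&(b[...,2]>170)
for r in range(0,160,10):
    x=np.where(m[r])[0]
    if len(x): print(r+100,x.min()+240,x.max()+240,len(x))
cv2.imwrite("pics/w4.png",cv2.resize(c,None,fx=3,fy=3))
E
```

```text
[ 478.15208035 -289.64307168   83.88086717] [[-0.359, 0.846, 0.395], [0.933, 0.325, 0.152], [0.001, 0.424, -0.906]] [ 0.15699716  0.12919933 -1.44756737] 0.5013726390145142
200 316 316 1
```

View pics/w4.png

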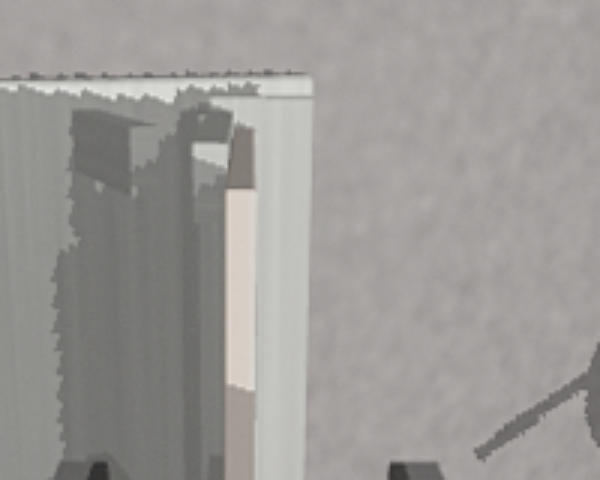

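The plate runs along crop columns 226–254 and the finger tips sit at 109 and 388. So the plate is about 1 mm to the tool's -y side, nearly centred, with the tips still just above the edge. Advancing.

Emit:
{"fn": "play_rows", "kwargs": {
  "deltas": [
    [0,-0.1,1,0,0,0,0],
    [0,0,1,0,0,0,0],
    [0,0,1,0,0,0,0],
    [0,0,0.6,0,0,0,0],
    [0,0,0,0,0,0,0]
  ]
}}

```text
t: 5.67
tcp_pos: [490.9, -282.5, 48.1]
ee_rot: [[-0.36, 0.846, 0.393], [0.933, 0.324, 0.156], [0.005, 0.423, -0.906]]
force: [-0.2, -0.3, -0.3]
finger_gap: 0.498
finger_force: 0.0
```

Emit:
{"fn": "play_rows", "kwargs": {
  "deltas": [
    [0,0,0,0,0,0,-0.4],
    [0,0,0,0,0,0,-0.8],
    [0,0,0,0,0,0,-1],
    [0,0,0,0,0,0,-1],
    [0,0,0,0,0,0,-1]
  ]
}}

```text
t: 6.08
tcp_pos: [491.9, -285.2, 51.8]
ee_rot: [[-0.358, 0.845, 0.396], [0.934, 0.325, 0.151], [-0.001, 0.424, -0.906]]
force: [-0.8, -0.6, 0.4]
finger_gap: 0.046
finger_force: 59.6
```

Emit:
{"fn": "play_rows", "kwargs": {
  "deltas": [
    [0,0,0,0,0,0,-1],
    [0,0,0,0,0,0,-1],
    [0,0,0,0,0,0,-1]
  ]
}}

```text
t: 6.33
tcp_pos: [491.9, -285.2, 51.8]
ee_rot: [[-0.358, 0.845, 0.396], [0.934, 0.325, 0.151], [-0.001, 0.424, -0.906]]
force: [-1.5, -1.3, 2.6]
finger_gap: 0.044
finger_force: 59.8
```

Gripped (gap 0.045, 60 N). Now lifting along the plate's own plane.

Emit:
{"fn": "play_rows", "kwargs": {
  "deltas": [
    [0,0,-0.5,0,0,0,-1],
    [0,0,-1.5,0,0,0,-1],
    [0,0,-2.5,0,0,0,-1],
    [0,0,-3,0,0,0,-1],
    [0,0,-3,0,0,0,-1]
  ]
}}

```text
t: 6.75
tcp_pos: [449.3, -299.3, 146.1]
ee_rot: [[-0.36, 0.846, 0.394], [0.933, 0.325, 0.155], [0.003, 0.424, -0.906]]
force: [0.4, -0.5, -1.4]
finger_gap: 0.046
finger_force: 59.4
```

Emit:
{"fn": "play_rows", "kwargs": {
  "deltas": [
    [0,0,0,0,0,0,-1],
    [0,0,0,0,0,0,-1]
  ]
}}

```text
t: 6.92
tcp_pos: [450.7, -302.1, 148.5]
ee_rot: [[-0.358, 0.845, 0.398], [0.934, 0.326, 0.149], [-0.004, 0.425, -0.905]]
force: [-1.1, 0.7, -1.5]
finger_gap: 0.048
finger_force: 59.5
```

```bash
python3 - <<'E'
from h import *
from bench import bot
s=bot.sense(); print(s["tcp_pos"],s["force"],s["finger_gap"])
a=np.radians(85.3); ry=np.array([np.cos(a),np.sin(a),0]); rx=np.array([ry[1],-ry[0],0])
slot=np.array([552.3,-17,12]); print(rx)
plan(s,slot+[0,0,165],down(85.3),15,-1)
E
```

```text
[ 450.69156176 -302.0873619   148.54428683] [-1.14148294  0.69862984 -1.50745174] 0.04797904351479304
[ 0.99663739 -0.08193851  0.        ]
[1.53, 1.27, 0.38, 0.0288, -0.0063, 0.0294, -1]
[1.57, 1.24, 0.33, 0.0288, -0.0063, 0.0294, -1]
[1.61, 1.2, 0.29, 0.0288, -0.0063, 0.0294, -1]
[1.64, 1.16, 0.25, 0.0288, -0.0063, 0.0294, -1]
[1.68, 1.12, 0.2, 0.0288, -0.0063, 0.0294, -1]
[1.71, 1.07, 0.16, 0.0288, -0.0063, 0.0294, -1]
[1.74, 1.02, 0.12, 0.0288, -0.0063, 0.0294, -1]
[1.77, 0.98, 0.08, 0.0288, -0.0063, 0.0294, -1]
[1.8, 0.92, 0.04, 0.0288, -0.0063, 0.0294, -1]
[1.83, 0.87, 0.0, 0.0288, -0.0063, 0.0294, -1]
[1.85, 0.82, -0.03, 0.0288, -0.0063, 0.0294, -1]
[1.88, 0.76, -0.07, 0.0288, -0.0063, 0.0294, -1]
[1.9, 0.7, -0.1, 0.0288, -0.0063, 0.0294, -1]
[1.92, 0.64, -0.13, 0.0288, -0.0063, 0.0294, -1]
[1.93, 0.58, -0.16, 0.0288, -0.0063, 0.0294, -1]
```

Emit:
{"fn": "play_rows", "kwargs": {
  "deltas": [
    [1.53,1.27,0.38,0.0288,-0.0063,0.0294,-1],
    [1.57,1.24,0.33,0.0288,-0.0063,0.0294,-1],
    [1.61,1.2,0.29,0.0288,-0.0063,0.0294,-1],
    [1.64,1.16,0.25,0.0288,-0.0063,0.0294,-1],
    [1.68,1.12,0.2,0.0288,-0.0063,0.0294,-1]
  ]
}}

```text
t: 7.33
tcp_pos: [483.3, -203.4, 153.8]
ee_rot: [[-0.215, 0.938, 0.272], [0.976, 0.199, 0.086], [0.026, 0.284, -0.958]]
force: [0.2, -1.1, -1.2]
finger_gap: 0.048
finger_force: 59.4
```

Emit:
{"fn": "play_rows", "kwargs": {
  "deltas": [
    [1.71,1.07,0.16,0.0288,-0.0063,0.0294,-1],
    [1.74,1.02,0.12,0.0288,-0.0063,0.0294,-1],
    [1.77,0.98,0.08,0.0288,-0.0063,0.0294,-1],
    [1.8,0.92,0.04,0.0288,-0.0063,0.0294,-1],
    [1.83,0.87,0,0.0288,-0.0063,0.0294,-1]
  ]
}}

```text
t: 7.75
tcp_pos: [517.0, -108.5, 163.6]
ee_rot: [[-0.068, 0.988, 0.137], [0.997, 0.063, 0.035], [0.026, 0.139, -0.99]]
force: [0.7, -1.2, -1.8]
finger_gap: 0.047
finger_force: 59.4
```

Emit:
{"fn": "play_rows", "kwargs": {
  "deltas": [
    [1.85,0.82,-0.03,0.0288,-0.0063,0.0294,-1],
    [1.88,0.76,-0.07,0.0288,-0.0063,0.0294,-1],
    [1.9,0.7,-0.1,0.0288,-0.0063,0.0294,-1],
    [1.92,0.64,-0.13,0.0288,-0.0063,0.0294,-1],
    [1.93,0.58,-0.16,0.0288,-0.0063,0.0294,-1]
  ]
}}

```text
t: 8.17
tcp_pos: [550.7, -13.6, 173.2]
ee_rot: [[0.081, 0.997, -0.007], [0.997, -0.081, 0.004], [0.004, -0.007, -1.0]]
force: [0.2, -0.6, -1.7]
finger_gap: 0.048
finger_force: 59.4
```

Emit:
{"fn": "play_rows", "kwargs": {
  "deltas": [
    [0,0,0,0,0,0,-1],
    [0,0,0,0,0,0,-1]
  ]
}}

```text
t: 8.33
tcp_pos: [551.0, -14.0, 172.9]
ee_rot: [[0.077, 0.997, -0.006], [0.997, -0.077, 0.004], [0.004, -0.006, -1.0]]
force: [-0.1, 0.2, -1.2]
finger_gap: 0.045
finger_force: 59.4
```

```bash
python3 - <<'E'
from h import *
from bench import bot
s=bot.sense(); print(s["tcp_pos"],s["ee_rot"].round(3).tolist(),s["force"],s["finger_gap"])
W={n:bot.snapshot(n) for n in("wrist","scene","side")}; pickle.dump(W,open("w5.pkl","wb"))
p,R=s["tcp_pos"],s["ee_rot"]
for n,(x,z) in dict(top_hi=(50,-59),top_lo=(-50,-59),foot_hi=(50,31),foot_lo=(-50,31)).items():
    X=p+R@[x,0,z]; print(n,X.round(),*[(k,proj(W[k],X).round(1).tolist()) for k in W])
D=pickle.load(open("d0.pkl","rb"))
for n in("scene","side"):
    c=W[n]["color"].astype(int)
    m=((c[...,0]-c[...,2]>12)&(c[...,0]-c[...,1]>5)&(c[...,0]>140)).astype(np.uint8)
    N,L,st,ce=cv2.connectedComponentsWithStats(m)
    for i in range(1,N):
        if st[i,4]>60: print(n,st[i],ce[i].round())
E
```

```text
[551.03025731 -14.00220084 172.89848171] [[0.077, 0.997, -0.006], [0.997, -0.077, 0.004], [0.004, -0.006, -1.0]] [-0.08596325  0.17066952 -1.22202824] 0.04503386492492934
top_hi [555.  36. 232.] ('wrist', [323.9, 178.0]) ('scene', [344.1, 187.7]) ('side', [275.3, 155.3])
top_lo [548. -64. 232.] ('wrist', [323.4, 401.5]) ('scene', [318.4, 209.4]) ('side', [285.5, 138.4])
foot_hi [555.  36. 142.] ('wrist', [323.1, 147.0]) ('scene', [342.9, 209.6]) ('side', [277.4, 188.7])
foot_lo [547. -64. 142.] ('wrist', [322.9, 292.0]) ('scene', [318.5, 231.0]) ('side', [287.0, 170.1])
scene [ 545    0   95   40 2470] [602.  15.]
scene [523  12  19  10 111] [532.  17.]
scene [400  16  13  14 108] [407.  23.]
scene [ 111   34  101   59 2553] [162.  65.]
scene [457  35  68  33 834] [490.  51.]
scene [ 216   59  134  178 9934] [283. 146.]
scene [ 395   63   74   48 1036] [430.  90.]
scene [    0    64   640   336 78747] [250. 268.]
scene [   0   70   94   94 3049] [ 44. 116.]
scene [621 162  19  26 124] [631. 172.]
scene [ 502  179  138  221 4099] [574. 295.]
scene [407 216  39  45 828] [427. 233.]
side [ 579   96   61   69 1750] [610. 124.]
side [295 106  28  15 349] [309. 112.]
side [223 118  36  41 533] [239. 136.]
side [350 205  35   5 101] [369. 207.]
side [164 238  40  25 332] [186. 250.]
side [161 264  37  21 464] [181. 274.]
side [168 286  32  48 971] [183. 306.]
side [271 288  34  19 170] [285. 298.]
side [310 291  31  16 121] [324. 299.]
side [293 305  54  20 108] [320. 315.]
```

I'll use my last picture here, to check the held plate against the slot before inserting.

```bash
python3 - <<'E'
from h import *
W=pickle.load(open("w5.pkl","rb"));D=pickle.load(open("d0.pkl","rb"))
im=np.zeros((600,800,3),np.uint8)
def c(n,x,y,w,h,s):
    i=cv2.resize(W[n]["color"][y:y+h,x:x+w,::-1],None,fx=s,fy=s,interpolation=cv2.INTER_CUBIC)
    return i
im[:300,:400]=c("scene",300,175,80,60,5); im[300:,:400]=c("side",235,130,80,60,5)
im[:400,400:]=c("wrist",260,100,160,160,2.5)
cv2.imwrite("pics/c5.png",im)
w1=pickle.load(open("w1.pkl","rb"));print(proj(w1,(666,25.7,102)),proj(w1,(560,70.8,205)),proj(w1,(560,70.8,10)))
a=np.radians(85.5);ry=np.array([np.cos(a),np.sin(a),0]);s=np.array([552.5,-17,12])
for z in(43,0):
  for y in(-50,50): print("slot",z,y,proj(W["wrist"],s+ry*y+[0,0,z]).round(1))
E
```

```text
[453.81917407 230.17185513] [415.41527562 188.68309678] [380.39205482 157.01557066]
slot 43 -50 [325.2 246.1]
slot 43 50 [325.7 138.6]
slot 0 -50 [325.1 230. ]
slot 0 50 [325.6 134.5]
```

View pics/c5.png

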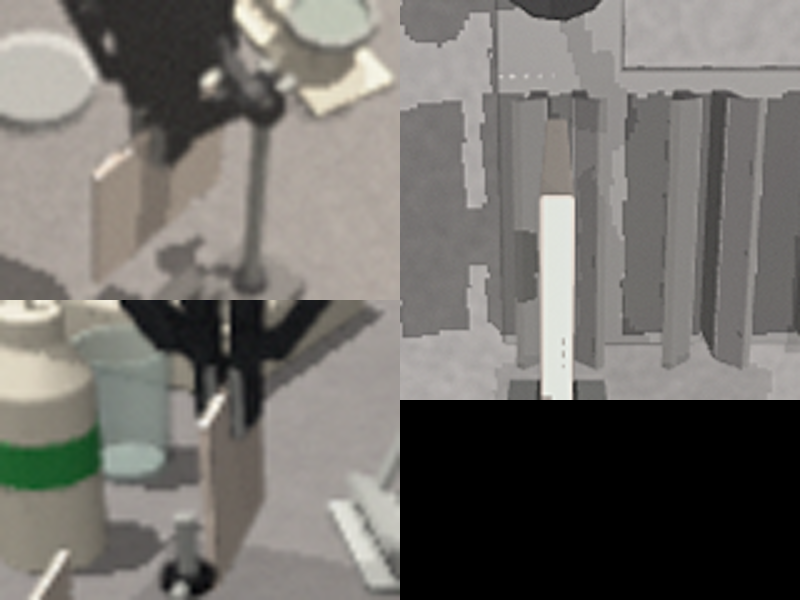

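The view shows the held plate where predicted (low top corner at scene px (319,210)) and lined up with the slot mouth (plate at crop column 557, slot about 557; the walls end at rows 137 and 247, as expected). I'll shift -3 mm in y and descend.

Emit:
{"fn": "play_rows", "kwargs": {
  "deltas": [
    [-0.3,0.05,1,0,0,0,-1],
    [0,0,2,0,0,0,-1],
    [0,0,2.5,0,0,0,-1],
    [0,0,1.5,0,0,0,-1],
    [0,0,0.5,0,0,0,-1]
  ]
}}

```text
t: 8.9
tcp_pos: [548.5, -19.1, 96.2]
ee_rot: [[0.082, 0.997, -0.008], [0.997, -0.082, 0.004], [0.003, -0.009, -1.0]]
force: [-1.7, -0.0, -2.1]
finger_gap: 0.042
finger_force: 59.3
```

Emit:
{"fn": "play_rows", "kwargs": {
  "deltas": [
    [0,0,0,0,0,0,-1],
    [0,0,0,0,0,0,-1]
  ]
}}

```text
t: 9.07
tcp_pos: [551.4, -19.0, 100.7]
ee_rot: [[0.081, 0.997, -0.002], [0.997, -0.081, 0.003], [0.003, -0.002, -1.0]]
force: [-0.4, 0.5, -1.4]
finger_gap: 0.048
finger_force: 59.3
```

```bash
python3 - <<'E'
from h import *
from bench import bot
s=bot.sense(); print(s["tcp_pos"],s["ee_rot"].round(4).tolist(),s["force"],s["wrist_torque"])
E
```

```text
[551.43702731 -19.01654103 100.66567875] [[0.0812, 0.9967, -0.0017], [0.9967, -0.0812, 0.0032], [0.0031, -0.002, -1.0]] [-0.44320404  0.54677946 -1.37906405] [-0.0634752  -0.00497506  0.01906436]
```

Emit:
{"fn": "play_rows", "kwargs": {
  "deltas": [
    [0.2,0,0.8,0,0,0,-1],
    [0,0,0.8,0,0,0,-1],
    [0,0,0.8,0,0,0,-1],
    [0,0,0.6,0,0,0,-1],
    [0,0,0,0,0,0,-1]
  ]
}}

```text
t: 9.48
tcp_pos: [550.4, -16.1, 68.3]
ee_rot: [[0.08, 0.997, -0.005], [0.997, -0.08, 0.004], [0.003, -0.006, -1.0]]
force: [-0.8, -0.8, -1.2]
finger_gap: 0.045
finger_force: 59.4
```

Emit:
{"fn": "play_rows", "kwargs": {
  "deltas": [
    [0,0,0.5,0,0,0,-1],
    [0,0,0.5,0,0,0,-1],
    [0,0,0.5,0,0,0,-1],
    [0,0,0.5,0,0,0,-1],
    [0,0,0,0,0,0,-1]
  ]
}}

```text
t: 9.9
tcp_pos: [550.8, -16.1, 48.9]
ee_rot: [[0.08, 0.997, -0.004], [0.997, -0.08, 0.004], [0.003, -0.004, -1.0]]
force: [-0.6, 1.0, -1.5]
finger_gap: 0.044
finger_force: 59.4
```

Emit:
{"fn": "play_rows", "kwargs": {
  "deltas": [
    [-0.1,0,0.2,0,0,0,-1],
    [0,0,0.2,0,0,0,-1],
    [0,0,0,0,0,0,-1]
  ]
}}

```text
t: 10.15
tcp_pos: [551.6, -17.3, 46.2]
ee_rot: [[0.08, 0.997, -0.002], [0.997, -0.08, 0.003], [0.003, -0.002, -1.0]]
force: [-0.5, 0.6, -1.7]
finger_gap: 0.047
finger_force: 59.4
```

Emit:
{"fn": "play_rows", "kwargs": {
  "deltas": [
    [0,0,0.1,0,0,0,-1],
    [0,0,0.1,0,0,0,-1],
    [0,0,0,0,0,0,-1]
  ]
}}

```text
t: 10.4
tcp_pos: [551.7, -17.3, 44.4]
ee_rot: [[0.08, 0.997, -0.002], [0.997, -0.08, 0.003], [0.003, -0.002, -1.0]]
force: [-1.3, 0.0, -0.7]
finger_gap: 0.045
finger_force: 59.4
```

Emit:
{"fn": "play_rows", "kwargs": {
  "deltas": [
    [0,0,0.1,0,0,0,-1],
    [0,0,0.1,0,0,0,-1],
    [0,0,0,0,0,0,-1]
  ]
}}

```text
t: 10.65
tcp_pos: [551.7, -17.2, 42.4]
ee_rot: [[0.08, 0.997, -0.002], [0.997, -0.08, 0.003], [0.003, -0.002, -1.0]]
force: [1.0, -0.4, -1.2]
finger_gap: 0.045
finger_force: 59.5
```

Emit:
{"fn": "play_rows", "kwargs": {
  "deltas": [
    [0,0,0.1,0,0,0,-1],
    [0,0,0.1,0,0,0,-1],
    [0,0,0,0,0,0,-1]
  ]
}}

```text
t: 10.9
tcp_pos: [552.0, -17.2, 42.3]
ee_rot: [[0.08, 0.997, -0.001], [0.997, -0.08, 0.003], [0.003, -0.001, -1.0]]
force: [-2.3, -0.1, 5.6]
finger_gap: 0.042
finger_force: 60.6
```

Emit:
{"fn": "play_rows", "kwargs": {
  "deltas": [
    [0,0,0.1,0,0,0,-1],
    [0,0,0.05,0,0,0,-1],
    [0,0,0,0,0,0,-1]
  ]
}}

```text
t: 11.15
tcp_pos: [552.3, -17.2, 42.3]
ee_rot: [[0.08, 0.997, 0.0], [0.997, -0.08, 0.003], [0.003, 0.0, -1.0]]
force: [-3.9, 1.6, 12.6]
finger_gap: 0.044
finger_force: 61.4
```

Plate on the slot floor at TCP z 42.3 (43 expected), pressing 12 N. Release and retreat.

Emit:
{"fn": "play_rows", "kwargs": {
  "deltas": [
    [0,0,0,0,0,0,-0.7],
    [0,0,0,0,0,0,-0.4],
    [0,0,0,0,0,0,-0.3],
    [0,0,0,0,0,0,-0.3],
    [0,0,-0.5,0,0,0,-0.3]
  ]
}}

```text
t: 11.57
tcp_pos: [550.4, -17.1, 42.5]
ee_rot: [[0.08, 0.997, -0.005], [0.997, -0.08, 0.004], [0.003, -0.005, -1.0]]
force: [0.2, -0.0, 0.3]
finger_gap: 0.349
finger_force: 0.0
```

Emit:
{"fn": "play_rows", "kwargs": {
  "deltas": [
    [0,0,-1,0,0,0,-0.3],
    [0,0,-2,0,0,0,-0.3],
    [0,0,-3,0,0,0,-0.3],
    [0,0,-4,0,0,0,-0.3],
    [0,0,-4,0,0,0,-0.3]
  ]
}}

```text
t: 11.98
tcp_pos: [551.0, -17.6, 185.2]
ee_rot: [[0.08, 0.997, -0.004], [0.997, -0.08, 0.004], [0.003, -0.004, -1.0]]
force: [1.1, 0.7, 0.9]
finger_gap: 0.348
finger_force: 0.0
```

Emit:
{"fn": "play_rows", "kwargs": {
  "deltas": [
    [0,0,-4,0,0,0,0],
    [0,0,-4,0,0,0,0],
    [0,0,-2,0,0,0,0],
    [0,0,0,0,0,0,0],
    [0,0,0,0,0,0,0]
  ]
}}

```text
t: 12.4
tcp_pos: [553.3, -18.2, 286.9]
ee_rot: [[0.08, 0.997, 0.004], [0.997, -0.08, 0.002], [0.003, 0.003, -1.0]]
force: [0.4, -0.1, -0.5]
finger_gap: 0.501
finger_force: 0.0
```

```bash
cat > look.py <<'E'
from h import *
from bench import bot
s=bot.sense(); p,R=s["tcp_pos"],s["ee_rot"]; print(p,R.round(3).tolist(),s["force"])
W={n:bot.snapshot(n) for n in("wrist","scene","side")}; pickle.dump(W,open("w6.pkl","wb"))
E
python3 - <<'E'
from look import *
d=W["wrist"]; c=d["color"].astype(int)
for n,X in dict(lo=(548,-67,102),hi=(556,33,102),p2lo=(658.2,-71.5,102),p2hi=(666,25.7,102),collar=(559.5,70.8,171)).items(): print(n,proj(d,X).round(1))
m=(c.min(2)>195).astype(np.uint8)
N,L,st,ce=cv2.connectedComponentsWithStats(m)
for i in range(1,N):
    if st[i,4]>60:
        q,wh,an=cv2.minAreaRect(np.argwhere(L==i)[:,::-1].astype(np.float32)); print(st[i],np.round(q,1),np.round(wh,1),an)
m=(c.max(2)<45).astype(np.uint8); N,L,st,ce=cv2.connectedComponentsWithStats(m)
for i in range(1,N):
    if 60<st[i,4]: print("dark",st[i],ce[i].round(1))
E
```

```text
[553.32974703 -18.23369412 286.85940893] [[0.08, 0.997, 0.004], [0.997, -0.08, 0.002], [0.003, 0.003, -1.0]] [ 0.41896424 -0.05831636 -0.51789913]
lo [320.8 219.2]
hi [320.7 128.4]
p2lo [418.4 215.5]
p2hi [426.1 126.9]
collar [321.2  86.4]
[398   0  24  45 899] [408.   21.3] [44.  22.9] 85.91438293457031
[ 500    0  117   35 2425] [556.9  13.7] [ 33.3 116.7] 85.42607879638672
[115  28  35  60 179] [127.3  53.8] [25.8 61.4] 18.13808250427246
[312  76  13  13 109] [317.8  82.7] [12.  11.3] 45.0
[416 127  11  90 360] [420.9 171.5] [ 4.2 89.5] 4.398705959320068
[318 129   5  90 352] [320.  173.5] [89.  4.] 90.0
[162 232  45  14 211] [184.  239.5] [ 5.1 44.9] 76.4295654296875
[272 327  37  40 671] [288.5 345.1] [35.5 28.8] 58.392494201660156
[315 327  19  24 160] [323.6 337.7] [27.1  6.4] 60.945396423339844
dark [   40   306   566    94 24249] [307.3 369.4]
```

The plate stands upright in the slot: its top edge is at wrist rows 129–219, column 320, as predicted. On to a hover above the loupe.

```bash
python3 - <<'E'
from h import *
from bench import bot
plan(bot.sense(),(424.6,281.1,190),down(156.5),15,0)
E
```

```text
[1.92, -1.0, 0.63, -0.0002, -0.0004, -0.0827, 0]
[1.99, -0.84, 0.63, -0.0002, -0.0004, -0.0827, 0]
[2.06, -0.67, 0.63, -0.0002, -0.0004, -0.0827, 0]
[2.1, -0.5, 0.62, -0.0002, -0.0004, -0.0827, 0]
[2.14, -0.32, 0.62, -0.0002, -0.0004, -0.0827, 0]
[2.16, -0.15, 0.62, -0.0002, -0.0004, -0.0827, 0]
[2.16, 0.03, 0.62, -0.0002, -0.0004, -0.0827, 0]
[2.15, 0.21, 0.62, -0.0002, -0.0004, -0.0827, 0]
[2.13, 0.39, 0.62, -0.0002, -0.0004, -0.0827, 0]
[2.09, 0.56, 0.62, -0.0002, -0.0004, -0.0827, 0]
[2.04, 0.73, 0.62, -0.0002, -0.0004, -0.0827, 0]
[1.97, 0.9, 0.62, -0.0002, -0.0004, -0.0827, 0]
[1.89, 1.06, 0.62, -0.0002, -0.0004, -0.0827, 0]
[1.79, 1.21, 0.62, -0.0002, -0.0004, -0.0827, 0]
[1.69, 1.36, 0.62, -0.0002, -0.0004, -0.0827, 0]
```

Emit:
{"fn": "play_rows", "kwargs": {
  "deltas": [
    [1.92,-1.0,0.63,0,0,-0.0827,0],
    [1.99,-0.84,0.63,0,0,-0.0827,0],
    [2.06,-0.67,0.63,0,0,-0.0827,0],
    [2.1,-0.5,0.62,0,0,-0.0827,0],
    [2.14,-0.32,0.62,0,0,-0.0827,0]
  ]
}}

```text
t: 12.97
tcp_pos: [508.2, 82.4, 250.4]
ee_rot: [[-0.33, 0.944, -0.006], [0.944, 0.33, 0.003], [0.005, -0.005, -1.0]]
force: [0.5, -0.2, -0.2]
finger_gap: 0.496
finger_force: 0.0
```

Emit:
{"fn": "play_rows", "kwargs": {
  "deltas": [
    [2.16,-0.15,0.62,0,0,-0.0827,0],
    [2.16,0.03,0.62,0,0,-0.0827,0],
    [2.15,0.21,0.62,0,0,-0.0827,0],
    [2.13,0.39,0.62,0,0,-0.0827,0],
    [2.09,0.56,0.62,0,0,-0.0827,0]
  ]
}}

```text
t: 13.38
tcp_pos: [465.7, 181.9, 219.9]
ee_rot: [[-0.682, 0.731, -0.006], [0.731, 0.682, 0.002], [0.006, -0.003, -1.0]]
force: [0.1, 0.1, -0.1]
finger_gap: 0.497
finger_force: 0.0
```

Emit:
{"fn": "play_rows", "kwargs": {
  "deltas": [
    [2.04,0.73,0.62,0,0,-0.0827,0],
    [1.97,0.9,0.62,0,0,-0.0827,0],
    [1.89,1.06,0.62,0,0,-0.0827,0],
    [1.79,1.21,0.62,0,0,-0.0827,0],
    [1.69,1.36,0.62,0,0,-0.0827,0]
  ]
}}

```text
t: 13.8
tcp_pos: [423.3, 281.4, 189.2]
ee_rot: [[-0.918, 0.395, -0.006], [0.395, 0.918, 0.001], [0.006, -0.001, -1.0]]
force: [0.2, 0.8, 0.3]
finger_gap: 0.5
finger_force: 0.0
```

Emit:
{"fn": "play_rows", "kwargs": {
  "deltas": [
    [0,0,0,0,0,0,0],
    [0,0,0,0,0,0,0]
  ]
}}

```text
t: 13.97
tcp_pos: [423.4, 281.0, 189.4]
ee_rot: [[-0.917, 0.398, -0.006], [0.398, 0.917, 0.001], [0.006, -0.002, -1.0]]
force: [0.8, -1.3, 0.8]
finger_gap: 0.499
finger_force: 0.0
```

```bash
python3 - <<'E'
from look import *
d=W["wrist"]; c=d["color"].astype(int)
for n,X in dict(h1=(460,268,61),h2=(387,299,61),grip=(424.6,281.1,61),lens=(490.6,252.4,55)).items(): print(n,proj(d,X).round(1))
m=(c.max(2)<60).astype(np.uint8); N,L,st,ce=cv2.connectedComponentsWithStats(m)
for i in range(1,N):
    if 100<st[i,4]:
        q,wh,an=cv2.minAreaRect(np.argwhere(L==i)[:,::-1].astype(np.float32)); print("dark",st[i],ce[i].round(1),np.round(q,1),np.round(wh,1),round(an,1))
E
```

```text
[423.39974935 280.97727901 189.40772745] [[-0.917, 0.398, -0.006], [0.398, 0.917, 0.001], [0.006, -0.002, -1.0]] [ 0.7840497  -1.2812798   0.76443833]
h1 [324.8 228.6]
h2 [324.3 145.4]
grip [322.7 190.6]
lens [322.5 258.4]
dark [ 508    0  116   59 3292] [560.5  21.2] [565.5  29. ] [ 58. 115.] 90.0
dark [   40   255   600   145 41349] [365.3 354.5] [339.5 327. ] [144. 599.] 90.0
dark [392 266  17  15 119] [399.7 273.8] [399.2 273.4] [19.7  9.8] 63.4
dark [  3 270  28  25 362] [ 17.1 281.3] [ 17.3 281.1] [28.  14.4] 42.5
dark [190 387  14  13 118] [196.5 393.4] [196.4 393.4] [ 8.9 15.2] 21.8
```

```bash
python3 - <<'E'
from h import *
W=pickle.load(open("w6.pkl","rb"));d=W["wrist"];c=d["color"].astype(int)
for r in range(110,300,8): print(r,c[r,310:340:4].mean(1).round().astype(int) if 0 else c[r,[296,304,310,314,318,322,326,330,334,340,350],:].mean(1).astype(int))
m=(c.max(2)<110).astype(np.uint8); m[:120]=0;m[250:]=0;m[:,:295]=0;m[:,350:]=0
N,L,st,ce=cv2.connectedComponentsWithStats(m)
for i in range(1,N):
    if 100<st[i,4]:
        q,wh,an=cv2.minAreaRect(np.argwhere(L==i)[:,::-1].astype(np.float32)); print("dark",st[i],ce[i].round(1),np.round(q,1),np.round(wh,1),round(an,1))
E
```

```text
110 [102 103 107 103 105 103 104 107 103 112 155]
118 [104 104 106 105 103 110 107 106 102 149 160]
126 [ 86 107 111 122 125 127 131 132 166 174 153]
134 [208 149 104 107 115 116 112 117 110 210 132]
142 [208 196 208  50  65  67  61 221 211 210 132]
150 [209 196 126  51  62  63  76 222 210 210 135]
158 [211 194 122  64  73  77  80 223 210 210 135]
166 [214 193 127  82  73  76  78 223 210 209 137]
174 [211 193 125 100  71  78  80 225 210 210 132]
182 [206 208 121 127  71  76  81 225 210 209 131]
190 [198 205 118 124  73  75  78 197 210 209 136]
198 [164 193 201 125  73  77  79 197 209 209 134]
206 [130 218 122 126  71  75  79 159 209 210 133]
214 [104 124 126 130  72  74  78 121 153 210 131]
222 [ 94 127 126 129 169 192 194 151 151 151 142]
230 [ 93 128  85 174 173 190 190 194 152 118 143]
238 [ 85 177 181 181 180 181 181 181 183 187 147]
246 [117 181 179 180 182 181 182 180 181 183 191]
254 [183 179 180 179 180 180 180 181 181 180 189]
262 [183 180 178 179 180 180 180 181 180 182 198]
270 [153 182 173 181 178 179 180 180 181  91 158]
278 [153 155 183 184 199 177 179 182 184 155 158]
286 [159 154 153 151 157 157 160 155 151 158 155]
294 [157 151 155 156 154 156 154 157 157 159 157]
dark [295 120  39   7 152] [313.2 122.3] [314. 123.] [38.  6.] 0.0
dark [ 313  135   17   86 1233] [321.4 176.7] [321.1 177.5] [85.1 15. ] 89.1
dark [295 210  23  32 120] [301.3 228.4] [299.6 227.8] [28.4 23.3] 36.0
```

```bash
python3 - <<'E'
from h import *
W=pickle.load(open("w6.pkl","rb"));d=W["wrist"];c=d["color"].astype(int)
p=np.array([423.4,281,189.4]);R=np.array([[-.917,.398,-.006],[.398,.917,.001],[.006,-.002,-1]])
for px in((322.3,220.5),(322,139)): X=onz(d,px,61); print(px,X.round(1),(R.T@(X-p)).round(1))
print(c[256,322],c[258,310])
m=(np.abs(c-c[256,322]).max(2)<9).astype(np.uint8); N,L,st,ce=cv2.connectedComponentsWithStats(m); i=L[256,322]
print(st[i],ce[i]); 
ys,xs=np.where(L==i); e=cv2.fitEllipse(cv2.convexHull(np.c_[xs,ys].astype(np.int32))); print(e)
X=onz(d,e[0],52); print(X,(R.T@(X-p)).round(1))
S=W["scene"];E=W["side"]
E
```

```text
(322.3, 220.5) [451.5 269.1  61. ] [-31.3   0.5 128.2]
(322, 139) [381.  299.3  61. ] [ 45.4   0.2 128.7]
[181 184 180] [177 181 178]
[ 301  229   46   46 1518] [323.55204216 252.7002635 ]
((322.8200378417969, 251.7957000732422), (44.60594940185547, 47.69732666015625), 120.434814453125)
[485.26664019 255.02133026  52.        ] [-67.9   1.1 137. ]
```

Handle centre is about 5 mm along tool +x and the lateral and yaw errors are small. Descend with that correction and grip.

Emit:
{"fn": "play_rows", "kwargs": {
  "deltas": [
    [0.5,0.05,3,0,0,0,0],
    [0,0,4,0,0,0,0],
    [0,0,3,0,0,0,0],
    [0,0,3,0,0,0,0],
    [0,0,2,0,0,0,0]
  ]
}}

```text
t: 14.53
tcp_pos: [419.5, 282.1, 38.7]
ee_rot: [[-0.916, 0.402, -0.005], [0.402, 0.916, 0.001], [0.005, -0.001, -1.0]]
force: [-0.7, 0.3, 0.2]
finger_gap: 0.497
finger_force: 0.0
```

Emit:
{"fn": "play_rows", "kwargs": {
  "deltas": [
    [0,0,1,0,0,0,0],
    [0,0,1,0,0,0,0],
    [0,0,0.7,0,0,0,0],
    [0,0,0,0,0,0,0],
    [0,0,0,0,0,0,0]
  ]
}}

```text
t: 14.95
tcp_pos: [421.5, 284.4, 15.9]
ee_rot: [[-0.917, 0.4, -0.0], [0.4, 0.917, 0.004], [0.002, 0.004, -1.0]]
force: [0.1, -0.4, 0.7]
finger_gap: 0.504
finger_force: 0.0
```

Emit:
{"fn": "play_rows", "kwargs": {
  "deltas": [
    [0,0,0,0,0,0,-0.3],
    [0,0,0,0,0,0,-0.7],
    [0,0,0,0,0,0,-1],
    [0,0,0,0,0,0,-1],
    [0,0,0,0,0,0,-1]
  ]
}}

```text
t: 15.37
tcp_pos: [421.8, 284.7, 16.5]
ee_rot: [[-0.917, 0.399, 0.001], [0.399, 0.917, 0.004], [0.001, 0.004, -1.0]]
force: [-0.7, 0.2, 6.0]
finger_gap: 0.143
finger_force: 61.6
```

Emit:
{"fn": "play_rows", "kwargs": {
  "deltas": [
    [0,0,0,0,0,0,-1],
    [0,0,0,0,0,0,-1],
    [0,0,0,0,0,0,-1]
  ]
}}

```text
t: 15.62
tcp_pos: [421.8, 284.7, 16.6]
ee_rot: [[-0.917, 0.399, 0.001], [0.399, 0.917, 0.004], [0.001, 0.004, -1.0]]
force: [0.0, -0.4, 5.2]
finger_gap: 0.145
finger_force: 61.6
```

Gripped (gap 0.145, 62 N). Lift slowly, and meanwhile refine the collar height with masks.

Emit:
{"fn": "play_rows", "kwargs": {
  "deltas": [
    [0,0,-0.3,0,0,0,-1],
    [0,0,-0.7,0,0,0,-1],
    [0,0,-1,0,0,0,-1],
    [0,0,-2,0,0,0,-1],
    [0,0,-2,0,0,0,-1]
  ]
}}

```text
t: 16.03
tcp_pos: [419.6, 283.5, 75.0]
ee_rot: [[-0.917, 0.399, -0.004], [0.399, 0.917, 0.002], [0.005, 0.0, -1.0]]
force: [1.6, 0.1, -0.1]
finger_gap: 0.143
finger_force: 60.8
```

Emit:
{"fn": "play_rows", "kwargs": {
  "deltas": [
    [0,0,-3,0,0,0,-1],
    [0,0,-3,0,0,0,-1],
    [0,0,-2,0,0,0,-1],
    [0,0,0,0,0,0,-1],
    [0,0,0,0,0,0,-1]
  ]
}}

```text
t: 16.45
tcp_pos: [422.0, 284.3, 157.0]
ee_rot: [[-0.917, 0.399, 0.002], [0.399, 0.917, 0.005], [0.0, 0.005, -1.0]]
force: [0.4, -0.3, -0.8]
finger_gap: 0.141
finger_force: 60.8
```

```bash
python3 - <<'E'
from look import *
print(s["finger_gap"],s["wrist_torque"])
D=pickle.load(open("d0.pkl","rb"))
def blob(d,x0,y0,x1,y1,th):
    c=d["color"][y0:y1,x0:x1].astype(int).max(2);m=(c<th).astype(np.uint8)
    N,L,st,ce=cv2.connectedComponentsWithStats(m);i=1+np.argmax(st[1:,4])
    ys,xs=np.where(L==i);b=st[i]; print("blob",b+[x0,y0,0,0,0],"bbox ctr",x0+b[0]+(b[2]-1)/2,y0+b[1]+(b[3]-1)/2)
    return np.array([x0+b[0]+(b[2]-1)/2,y0+b[1]+(b[3]-1)/2])
for th in(55,70):
    a=blob(D["scene"],343,186,364,206,th);b=blob(D["side"],263,176,283,196,th);print(tri(D["scene"],a,D["side"],b))
for n,X in dict(c=(559.8,70.8,173.5),top=(559.8,70.8,205),cu=(559.8,70.8,177.5),cl=(559.8,70.8,169.5)).items(): print(n,proj(D["scene"],X).round(1),proj(D["side"],X).round(1))
# loupe now: lens glass in scene & side
p0=p+R@np.array([-72,0,-33.4]);print("lens pred",p0,proj(W["scene"],p0),proj(W["side"],p0))
E
```

```text
[421.9768777  284.28711471 156.95993045] [[-0.917, 0.399, 0.002], [0.399, 0.917, 0.005], [0.0, 0.005, -1.0]] [ 0.41834124 -0.33352759 -0.82783289]
0.14082950371704533 [ 3.19710729e-05 -1.64750947e-02  3.13353036e-02]
blob [353 198   2   1   2] bbox ctr 353.5 198.0
blob [268 183  10   6  35] bbox ctr 272.5 185.5
(array([562.14749248,  68.81753974, 168.10464473]), np.float64(3.1180065320313624))
blob [349 193   8   7  29] bbox ctr 352.5 196.0
blob [268 182  10   8  42] bbox ctr 272.5 185.5
(array([559.23639191,  71.65606247, 170.614276  ]), np.float64(0.8300825523651202))
c [352.3 195.5] [271.9 184.3]
top [352.8 187.7] [271.2 172.4]
cu [352.3 194.5] [271.8 182.8]
cl [352.2 196.4] [272.  185.8]
lens pred [487.93391927 255.37250606 190.32419387] [368.57929013 144.38110886] [289.91515673 224.84918773]
```

```bash
python3 - <<'E'
from h import *
from bench import bot
plan(bot.sense(),(400,-17,145),down(180),15,-1)
D=pickle.load(open("d0.pkl","rb"))
print(D["side"]["color"][168:194,[269,271,272,273,275]].max(2).T)
print(D["scene"]["color"][182:204,[350,351,352,353,354,355]].max(2).T)
E
```

```text
[-0.68, -1.89, 0.05, 0.0001, -0.0003, -0.0274, -1]
[-0.63, -1.91, 0.05, 0.0001, -0.0003, -0.0274, -1]
[-0.57, -1.92, 0.05, 0.0001, -0.0003, -0.0274, -1]
[-0.52, -1.94, 0.05, 0.0001, -0.0003, -0.0274, -1]
[-0.47, -1.95, 0.05, 0.0001, -0.0003, -0.0274, -1]
[-0.41, -1.96, 0.05, 0.0001, -0.0003, -0.0274, -1]
[-0.36, -1.97, 0.05, 0.0001, -0.0003, -0.0274, -1]
[-0.31, -1.98, 0.05, 0.0001, -0.0003, -0.0274, -1]
[-0.25, -1.99, 0.05, 0.0001, -0.0003, -0.0274, -1]
[-0.2, -2.0, 0.05, 0.0001, -0.0003, -0.0274, -1]
[-0.14, -2.0, 0.05, 0.0001, -0.0003, -0.0274, -1]
[-0.09, -2.0, 0.05, 0.0001, -0.0003, -0.0274, -1]
[-0.03, -2.01, 0.05, 0.0001, -0.0003, -0.0274, -1]
[0.02, -2.01, 0.05, 0.0001, -0.0003, -0.0274, -1]
[0.08, -2.0, 0.05, 0.0001, -0.0003, -0.0274, -1]
[[136 151 152 153 155 160 148 141 145 111 133 145 146 141  81  30  29  26
   47  95 138 117 100 117 148 157]
 [151 151 156 155 168 177 129  96  97  98 100  97  98  98  98  99  86  50
  111 153 146 116  98  90  88 102]
 [150 150 154 155 166 171 124  92  95  93  94  93  94  94  96  93  81  49
   45  98  94  74  77  82  83  83]
 [150 151 153 154 164 151 111  89  93  98  98  97  94  88  86  88  77  43
   27  15  22  57  79  83  82  84]
 [153 154 154 156 153 153 151 113 136 152 151 151 151 119  61  23  13  21
   19  17  39 119 136 123 121 123]]
[[199 132 134 160 175 177 174 170 173 157 104  62  54  57  57  54  59  88
  129 133 133 131]
 [238 200 123 138 165 161 159 129 125 118  97  84  85  81  65  56  55  62
   85 100 101  99]
 [245 230 149 124 152 187 182 137 100  98 100 102 102  99  81  56  55  57
   76  95  96  95]
 [236 197 160 145 149 192 194 152 110 108 110 108 110 103  78  58  54  62
   86 113 112 121]
 [179 154 162 164 161 177 171 127 106 113 120  91  85  82  64  57  53  75
  123 161 163 162]
 [133 140 164 166 167 162 140 108 101 136 161  83  60  58  59  59  74 120
  164 175 177 176]]
```

Collar height works out at about 172.8 mm. I'll move round the post on the robot's side, then out over the plate.

Emit:
{"fn": "play_rows", "kwargs": {
  "deltas": [
    [-0.68,-1.89,0.05,0,0,-0.0274,-1],
    [-0.63,-1.91,0.05,0,0,-0.0274,-1],
    [-0.57,-1.92,0.05,0,0,-0.0274,-1],
    [-0.52,-1.94,0.05,0,0,-0.0274,-1],
    [-0.47,-1.95,0.05,0,0,-0.0274,-1]
  ]
}}

```text
t: 17.02
tcp_pos: [412.7, 182.4, 149.9]
ee_rot: [[-0.963, 0.269, -0.006], [0.269, 0.963, 0.002], [0.006, 0.001, -1.0]]
force: [-0.3, -0.6, -0.2]
finger_gap: 0.147
finger_force: 60.8
```

Emit:
{"fn": "play_rows", "kwargs": {
  "deltas": [
    [-0.41,-1.96,0.05,0,0,-0.0274,-1],
    [-0.36,-1.97,0.05,0,0,-0.0274,-1],
    [-0.31,-1.98,0.05,0,0,-0.0274,-1],
    [-0.25,-1.99,0.05,0,0,-0.0274,-1],
    [-0.2,-2.0,0.05,0,0,-0.0274,-1]
  ]
}}

```text
t: 17.43
tcp_pos: [406.1, 82.6, 147.2]
ee_rot: [[-0.991, 0.135, -0.006], [0.135, 0.991, 0.003], [0.006, 0.002, -1.0]]
force: [-0.7, -0.1, -1.0]
finger_gap: 0.14
finger_force: 60.8
```

Emit:
{"fn": "play_rows", "kwargs": {
  "deltas": [
    [-0.14,-2.0,0.05,0,0,-0.0274,-1],
    [-0.09,-2.0,0.05,0,0,-0.0274,-1],
    [-0.03,-2.01,0.05,0,0,-0.0274,-1],
    [0.02,-2.01,0.05,0,0,-0.0274,-1],
    [0.08,-2.0,0.05,0,0,-0.0274,-1]
  ]
}}

```text
t: 17.85
tcp_pos: [399.5, -17.2, 144.4]
ee_rot: [[-1.0, -0.002, -0.006], [-0.002, 1.0, 0.004], [0.006, 0.004, -1.0]]
force: [0.2, 1.2, -1.3]
finger_gap: 0.139
finger_force: 60.8
```

Emit:
{"fn": "play_rows", "kwargs": {
  "deltas": [
    [-1.5,0,0,0,0,0,-1],
    [-1.5,0,0,0,0,0,-1],
    [-1.5,0,0,0,0,0,-1],
    [-1.5,0,0,0,0,0,-1],
    [-1.5,0,0,0,0,0,-1]
  ]
}}

```text
t: 18.27
tcp_pos: [475.3, -16.4, 144.1]
ee_rot: [[-1.0, 0.0, -0.006], [0.0, 1.0, 0.004], [0.006, 0.004, -1.0]]
force: [-0.4, -0.4, 0.0]
finger_gap: 0.148
finger_force: 60.8
```

Emit:
{"fn": "play_rows", "kwargs": {
  "deltas": [
    [0,0,0,0,0,0,-1],
    [0,0,0,0,0,0,-1],
    [0,0,0,0,0,0,-1]
  ]
}}

```text
t: 18.52
tcp_pos: [474.5, -16.3, 145.0]
ee_rot: [[-1.0, -0.0, -0.005], [-0.0, 1.0, 0.004], [0.005, 0.004, -1.0]]
force: [-0.1, 0.3, -0.6]
finger_gap: 0.143
finger_force: 60.8
```

```bash
python3 - <<'E'
from look import *
p0=p+R@np.array([-72,0,-33.4]);print("lens pred",p0.round(1),{k:proj(W[k],p0).round(1).tolist() for k in W})
print(s["finger_gap"])
D=pickle.load(open("d0.pkl","rb"))
for n in("scene","side"):
    q=proj(W[n],p0).astype(int); a=W[n]["color"].astype(int);df=(np.abs(a-D[n]["color"]).max(2)>18)
    y0,x0=q[1]-16,q[0]-24; sub=a[y0:y0+32,x0:x0+48].max(2)
    print(n,x0,y0); print("\n".join(" ".join(f"{v:3d}" for v in r[::2]) for r in sub))
E
```

```text
[474.50996375 -16.26260081 145.00297848] [[-1.0, -0.0, -0.005], [-0.0, 1.0, 0.004], [0.005, 0.004, -1.0]] [-0.10563094  0.25739867 -0.62235338]
lens pred [546.7 -16.4 178. ] {'wrist': [321.2, 393.3], 'scene': [329.3, 211.4], 'side': [283.5, 165.9]}
0.1431831930520689
scene 305 195
 56  49  90  53  57 148 139 165 171 172 166 167 171 170 172 174 174 175 172 173 172 151  58  78
 49  56 104  54  51 140 143 170 173 172 172 171 168 172 173 178 175 177 170 173 176 161  59  65
 47  50 106  57  53 124 160 176 172 172 171 172 170 175 176 178 178 175 173 174 178 173  66  56
 47  53 105  56  57 110 165 172 171 173 171 172 173 173 177 180 178 175 173 176 173 172  91  53
 50  56 104  57  51  68 141 167 169 171 171 173 172 173 177 177 178 176 176 175 171 174 138  59
 48  54 104  59  53  55  80 143 172 172 172 174 175 173 174 175 176 175 175 171 173 174 173  82
 66  55 100  58  51  56  52  90 169 174 172 175 174 170 174 172 173 173 174 173 172 172 174  97
119  74 109  54  50  51  57  62 163 171 169 173 186 178 180 180 174 174 173 177 176 177 172 100
166 126 137  84  46  46  55  82 174 170 178 188 20
[... 4638 characters left out ...]
 156 155 156 157 148 219 210
115 112 154 154 154 152 131 113 157 114 152 153 153 157 159 157 157 160 156 156 157 145 217 216
 88  86 113 126 154 145 100  89 115 138 155 156 156 157 160 155 158 161 160 157 160 145 210 218
 87  88  90  96 156 149 100  95 140 155 158 158 160 157 156 156 156 159 158 156 156 153 166 219
 89  89  89  89 158 114 100 101 154 156 160 157 160 159 158 158 159 161 159 156 155 153 150 219
 90  89  88  90 116 137 101 101 157 157 156 158 159 157 157 160 160 158 160 157 156 156 150 217
 88  89  88  88 107 149 100 101 158 156 154 154 158 155 157 158 158 158 159 162 157 158 150 194
 89  88  88  90 143 149 100  97 155 157 156 157 159 155 158 156 157 158 140 144 142 144 155 153
```

```bash
python3 - <<'E'
from h import *
W=pickle.load(open("w6.pkl","rb"))
print(tri(W["scene"],(330.2,212.4),W["side"],(282.7,166.0)))
print("collar",tri(W["scene"],(352.4,195.6),W["side"],(272.2,185.0)))
# plate top hi/lo in current views (plate in slot), predicted
for n in("scene","side"): print(n,proj(W[n],(547.5,-67,102)).round(1),proj(W[n],(555.5,33,102)).round(1),proj(W[n],(551.5,-17,102)).round(1))
c=W["side"]["color"].max(2); print(c[178:206,268:300:2])
E
```

```text
(array([549.52676014, -17.11173326, 177.15290458]), np.float64(0.5528774397129758))
collar (array([559.38674292,  71.64286852, 172.10843563]), np.float64(0.3341003101143641))
scene [318.1 240.7] [342.1 219.5] [330.3 229.9]
side [287.5 182.6] [278.  201.9] [282.9 191.9]
[[124 113  98 129 156 156 157 157 158 155 161 160 159 159 158 160]
 [146 119  95 130 157 154 153 156 158 156 157 159 159 158 160 157]
 [156 118  97 122 157 155 155 157 156 158 156 156 161 152 142 144]
 [154 102  98  90 140 158 156 157 156 155 156 155 157 139 133 135]
 [109  72  97  64  87 157 158 156 155 154 153 156 143 135 135 132]
 [ 50  63  98  69  35 124 158 155 160 199 153 157 134 134 135 136]
 [ 30  55  84  56  22 112 158 160 160 219 141 156 135 137 139 138]
 [ 28  36  48  37  23 110 157 157 167 212 136 153 137 137 138 137]
 [ 19  99  47  24  19 122 156 155 178 180 138 153 138 139 138 140]
 [ 23 169 102  18  10 151 157 156 204 124 139 141 137 137 138 137]
 [ 86 181  95  16  94 159 158 158 157 101 135 138 137 136 136 137]
 [126 134  78  75 144 157 154 151 114 100 126 137 136 138 137 136]
 [127 104  78  97 154 154 
[... 346 characters left out ...]
 102 117 136 137 136 137 139]
 [157 146  89  95 156 158 230 106 102  99 118 135 138 136 138 139]
 [154 149  88  95 157 174 227 105  99 100 113 135 138 139 139 139]
 [154 149  87  95 154 186 204 105 100 100 110 137 109 138 138 139]
 [155 138  96  95 156 221 142 105 100 101 113 132  68 138 137 137]
 [159 119  96 101 159 232 106 104 101 100 111  99  71 137 138 136]
 [155 110  97  96 175 226 103 105 101 102 106  65  98 136 138 135]
 [149 109  98  90 168 188 105 104 103 101  99  53 117 136 135 136]
 [138 102 101  92 158 149 105 103 105 100  93  52 121 134 138 137]
 [119  99  98  94 155 138 105 105 104  99  79  63 121 137 137 133]
 [109  87 101  95 145 137 105 105 103 101  63  68 123 136 133 138]]
```

By image the lens is at (549.5, -17.1, 177.2), and the collar by the same method is at z 172.1. So lower 5 mm and shift 2.5 mm in x.

Emit:
{"fn": "play_rows", "kwargs": {
  "deltas": [
    [-0.1,0,0.2,0,0,0,-1],
    [-0.1,0,0.2,0,0,0,-1],
    [-0.05,0,0.1,0,0,0,-1],
    [0,0,0,0,0,0,-1],
    [0,0,0,0,0,0,-1]
  ]
}}

```text
t: 19.08
tcp_pos: [478.4, -16.5, 141.2]
ee_rot: [[-1.0, -0.0, -0.002], [-0.0, 1.0, 0.003], [0.002, 0.003, -1.0]]
force: [0.3, -0.3, -1.0]
finger_gap: 0.14
finger_force: 60.8
```

Emit:
{"fn": "play_rows", "kwargs": {
  "deltas": [
    [0,0,0,0,0,0,-1],
    [0,0,0,0,0,0,-1],
    [0,0,0,0,0,0,-1],
    [0,0,0,0,0,0,-1],
    [0,0,0,0,0,0,-1]
  ]
}}

```text
t: 19.5
tcp_pos: [478.6, -16.5, 141.4]
ee_rot: [[-1.0, -0.0, -0.002], [-0.0, 1.0, 0.003], [0.002, 0.003, -1.0]]
force: [0.6, 0.5, -0.3]
finger_gap: 0.147
finger_force: 60.8
```

```bash
python3 - <<'E'
from look import *
print(s["joint_vel"].round(2),s["finger_gap"])
d=W["scene"];c=d["color"].max(2).astype(int)
p0=p+R@np.array([-74,0.5,-32.8]);print("lens",p0.round(1))
for n in("scene","side"):
    q=proj(W[n],p0);print(n,q.round(1)); a=W[n]["color"].max(2); x,y=np.round(q).astype(int)
    print(a[y-14:y+18,x], a[y,x-16:x+18])
E
```

```text
[478.59415347 -16.52849369 141.40007356] [[-1.0, -0.0, -0.002], [-0.0, 1.0, 0.003], [0.002, 0.003, -1.0]] [ 0.62812302  0.51111989 -0.3494201 ]
[-0.1   0.06 -0.06  0.04 -0.05 -0.06] 0.14687335186600303
lens [552.6 -16.1 174.1]
scene [331.2 213.4]
[175 168 169 168 176 192 188 133 158 202 217 215 212 214 216 217 217 217
 218 218 213 205 178 108 121 147 134 132 134 142 150 144] [168 173 172 174 177 182 196 189 204 211 215 216 218 215 215 216 216 217
 214 217 218 218 219 218 217 197 195 199 183 176 171 174 172 172]
side [281.2 167.3]
[157 157 156 156 157 159 155 173 143 118 162 183 196 201 202 202 200 191
 141 104 102 111 144 157 160 158 157 157 157 155 156 157] [ 91  91  91 101 143 181 173 183 194 194 201 202 202 201 202 201 202 204
 200 203 200 202 202 201 194 185 176 140 135 143 129  64  14  17]
```

Emit:
{"fn": "play_rows", "kwargs": {
  "deltas": [
    [0,0,0.1,0,0,0,-1],
    [0.05,0,0.07,0,0,0,-1],
    [0,0,0,0,0,0,-1],
    [0,0,0,0,0,0,-1],
    [0,0,0,0,0,0,-1]
  ]
}}

```text
t: 20.07
tcp_pos: [478.0, -16.5, 139.6]
ee_rot: [[-1.0, -0.0, -0.002], [-0.0, 1.0, 0.003], [0.002, 0.003, -1.0]]
force: [-0.7, 0.2, -0.9]
finger_gap: 0.143
finger_force: 60.8
```

Emit:
{"fn": "play_rows", "kwargs": {
  "deltas": [
    [0,0,0,0,0,0,-1],
    [0,0,0,0,0,0,-1],
    [0,0,0,0,0,0,-1],
    [0,0,0,0,0,0,-1],
    [0,0,0,0,0,0,-1]
  ]
}}

```text
t: 20.48
tcp_pos: [478.0, -16.5, 139.6]
ee_rot: [[-1.0, -0.0, -0.002], [-0.0, 1.0, 0.003], [0.002, 0.003, -1.0]]
force: [0.4, 0.3, -0.4]
finger_gap: 0.146
finger_force: 60.8
```

Still, level, free of contact and at collar height, so I'm handing in.

```bash
python3 -c "
from bench import bot
print(bot.finish_job())"
```

```text
the job is handed in; nothing more can be done
None
```

I handed the job in at about 20.5 s; no verdict came back. The white plate is fully down in the post's slot, centred to within about 1 mm by my measurements. The loupe is held level and still over the middle of its upper edge, with the lens within about 1 mm of my collar-height estimate (172–173 mm).

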